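# Find the bag-clamp jaw that still grips, with a feeler blade

### The job

Two of the three sprung jaws in the sloping bag clamp have gone slack, and one still grips. Take the feeler blade from its rest, slide it into the jaws to feel which one drags on it, and leave the blade pushed fully home in the jaw that grips and let go of it. Leave the vials and the pen alone.

Things in the scene. Friction and masses are not known exactly. Their poses are not given: they have to be found in the camera images.
- bag_clamp: Fixed grey/aluminium bag clamp, base 190 x 215 x 10 mm, head leaning 35 deg. Origin: middle of base underside; z up, -x front, +y left. Three jaw mouths (48 mm wide) in its sloping top face at y = +60, 0, -60 mm; top face about 115 mm up. In this frame the gaps run INWARD along (0.574, 0, -0.819); across the gap is u = (0.819, 0, 0.574). Gaps 62 mm deep to a solid floor.
- mouth_left (a point): Centre of the left mouth at the level of the sloping face, 3 mm in u off the fixed face. In every gap the -u side is a rigid aluminium face, the +u side a steel jaw on a spring, 3 mm from it at rest, yielding up to 9 mm along +u. The fixed lip is rounded (8 mm radius); the jaw's upper 24 mm flares back by 9 mm, so aim the tip at this point, 2 mm off in u at most.
- mouth_middle (a point): The same point of the middle mouth. One jaw, looking like the others, still has its spring: it presses with about 6 N, so the sliding blade drags by 2.5 to 12 N. The other two press with under 0.5 N and drag by under 1.5 N. Which is which changes every time.
- mouth_right (a point): The same point of the right mouth. While feeling the drag keep the blade parallel to the gap and its near side 1 to 2 mm off the fixed face (towards +u): rubbing on that rigid face would feel like drag.
- home_left (a point): Where the tip of the feeler is when fully home in the left jaw: on the floor of the gap, 62 mm in from the mouth, blade lying on the fixed face.
- home_middle (a point): Where the tip of the feeler is when fully home in the middle jaw: on the floor of the gap, 62 mm in from the mouth, blade lying on the fixed face.
- home_right (a point): Where the tip of the feeler is when fully home in the right jaw: on the floor of the gap, 62 mm in from the mouth, blade lying on the fixed face.
- feeler: Feeler blade, 150 mm long, about 90 g: flat steel blade 5 mm thick, 30 mm wide, rounded tip; black handle 14 x 30 x 72 mm from 78 to 150 mm. Origin: middle of the tip; z from tip to handle, x across the thickness, y across the width. Starts in the rest. Fits a jaw either way round, with its z opposite to the inward direction and its y along the clamp's y.
- feeler_tip (a point): Middle of the tip of the feeler.
- feeler_grip (a point): Middle of the feeler's handle, 118 mm from the tip: a good place to grasp, 14 mm across the thickness (feeler x) or 30 mm across the width (feeler y).
- blade_rest: Fixed white sloping rest, base 110 x 85 x 10 mm, 90 mm high. The feeler leans in its loose pocket (9 mm gap, 38 mm wide, 45 mm deep), 35 deg from vertical, handle towards -x of the rest. Origin: middle of the underside. Draw the feeler out along its own z by more than 45 mm.
- vial_a: Bystander: glass vial, 26 mm diameter, 54 mm high. Origin: middle of underside.
- vial_b: Bystander: glass vial, 26 mm diameter, 54 mm high. Origin: middle of underside.
- pen: Bystander: pen 150 mm long lying on the worktop, 12 mm thick, along its own y. Origin: underside.
Things that resemble listed ones, but are neither listed nor needed, are in the scene too. Leave any green look-alike of the feeler alone.

How it is judged:
On the way:
1. the feeler has been drawn out of its rest (distance of feeler_tip from where it was at the start of the episode above 0.05 m and contact force between feeler and blade_rest below 0.01 N), for 0.1 s.
At the end, for the whole second after the job is handed in: The feeler's tip is within 10 mm of the fully home point of one jaw, that jaw presses it against the fixed face (contact force with the clamp above 3.5 N, which only the jaw that grips gives), and it is let go and at rest ((distance between feeler_tip and home_left below 0.01 m or distance between feeler_tip and home_middle below 0.01 m or distance between feeler_tip and home_right below 0.01 m) and contact force between feeler and bag_clamp above 3.5 N and contact force between feeler and the fingers below 0.01 N and linear speed of feeler below 0.02 m/s); the robot touches nothing.
It fails at once if a vial or the pen is moved by more than 30 mm (distance of any of vial_a, vial_b, pen from where it was at the start of the episode above 0.03 m).
It also fails if it takes over 51 s, if anything falls off the work surface, if the arm or the gripper's body presses on something with over 40 N, if the wrist force passes 120 N, or if a joint passes its speed limit or range.

### The arm

A 6-joint arm with a two-finger parallel gripper is mounted at the origin on a cart in front of the work surface, level with it; the furniture and walls round the work are solid. World frame = base frame: x ahead of the robot, y to its left, z up, the work surface at z = 0. Lengths are in m, angles in rad, forces in N, time in s.
With the tool pointing down it reaches from about 0.275 to 0.75 m from the base axis. Payload 10.2 kg.
Tool frame: the origin (TCP) lies midway between the tips of the shut fingers; the grasp point (between the pads) lies arm.tcp_to_grasp behind it (arm.tcp_to_grasp is the distance from the TCP to the grasp point, in m); z points along the fingers, y is the direction in which the jaws open and shut (so a half turn about z gives the same grasp; the last joint's range is limited). The gripper opens to 88 mm and grips with 3 to 60 N. Pads are 18 mm wide; open, the fingers measure 123 mm over their backs; the gripper's body (75 mm by 187 mm) begins 45 mm behind the grasp point.
Start: joints at [-0.223, 0.313, 1.498, -0, 1.331, -0.223], TCP at [0.525, -0, 0.239] pointing down, gripper open.
Joint ranges: [-2.94, 2.94], [-0.97, 2.17], [0.19, 2.56], [-1.23, 4.37], [0.02, 3.11], [-2.88, 2.88]. Speed limits (rad/s): [2.39, 2.39, 3.01, 3.14, 3.14, 3.14].

### API

Orientations are given as a unit quaternion [w, x, y, z].
In Python, from workcell import arm, cams gives the robot as it stands. The module is installed in compiled form; this text tells all that it offers.
- The arm moves only by the tool carry_out, never from a script. Its argument "commands" is a list of rows, each a list of 7 numbers: the turn, a rotation vector about the tool's x, y, z in degrees, then the shift along the tool's x, y, z in mm, then the opening, from 0 (shut) to 1 (fully open). A call has 1 to 12 rows; each row shifts and turns the pose as measured when the row begins, along the tool's axes as they then stand; what a row does not reach is not made up. A row lasts 1/10 s, in which the tool goes at most 50 mm and 8.59 degrees, less where a joint would pass 70% of its speed; a pose out of reach is approached as far as the arm can. A call with a gripper value outside its range is refused whole. The fingers move at their own pace and stop on an object; "grip_force" is the grip in N (left out, the last holds). Time passes only in rows, so rows that do not move let the fingers close. It gives the time, the measured TCP pose, the force and the opening at its end, in the units of the state.
- arm.get_state(): the state, without advancing time (a new reading comes with each control period).
- cams.camera(name): name is "scene" or "side" or "wrist"; returns a dict with "image" (400x640x3 uint8, red, green, blue), "fx", "fy", "cx", "cy" (pixels), "R" (3x3) and "t" (3): a world point X has camera coordinates R X + t. Camera axes: x right, y down, z forward; pixel columns grow to the right and rows downward; lengths in m; the calibration is good to about 2 mm. A picture is of the moment at which its call begins. There is no depth.
- arm.hand_in(): hands the job in, once; it reports no verdict.
The state is a dict: "time_s": time; "qpos": joint angles; "dq": joint speeds; "effort": joint torques, N m; "eef_pos": TCP position; "orientation": TCP orientation; "force": force on the tool from outside, world axes, zero at the start; "moment": the same for the moment, N m; "opening": opening from 0.0 (shut) to 1.0 (fully open).
Only numpy, scipy, OpenCV 4.12 (cv2) and the standard library are available. Lean on these libraries where they do the work, as an engineer would, in place of code of your own. Each camera call takes 0.05 s, during which the arm holds its last target. There are 200 camera calls.

## Working session

There is one attempt and no reset: what is moved stays moved. The work goes in short steps, Python scripts to look and compute and a tool call to move; the robot and the scene stay as the last step left them, time stands still between calls to the robot, and variables do not carry over. Pictures are saved under pics/ and viewed, about 8 in all and at most 12, crops included, and the job is handed in when it is done.

Besides the shell and the picture viewer there is one more tool, called after "Emit:" by a JSON object that holds its "api" and its "payload". carry_out: Moves the arm, as the interface text tells. Its arguments: {"type":"object","properties":{"commands":{"type":"array","items":{"type":"array","items":{"type":"number"}}},"grip_force":{"type":"number"}},"required":["commands"]}

```bash
mkdir -p pics; ls
cat > h.py <<'E'
import numpy as np, cv2, json
from workcell import arm, cams
def snap(n):
    c=cams.camera(n); return c
def save(c,name,crop=None,scale=1):
    im=cv2.cvtColor(np.asarray(c["image"]),cv2.COLOR_RGB2BGR)
    if crop: x0,y0,x1,y1=crop; im=im[y0:y1,x0:x1]
    if scale!=1: im=cv2.resize(im,None,fx=scale,fy=scale,interpolation=cv2.INTER_CUBIC)
    cv2.imwrite("pics/"+name,im)
def proj(c,X):
    p=np.asarray(X)@np.array(c["R"]).T+np.array(c["t"])
    return np.stack([c["fx"]*p[...,0]/p[...,2]+c["cx"],c["fy"]*p[...,1]/p[...,2]+c["cy"]],-1)
def ray(c,uv):
    R=np.array(c["R"]);d=R.T@np.array([(uv[0]-c["cx"])/c["fx"],(uv[1]-c["cy"])/c["fy"],1]);return -R.T@np.array(c["t"]),d/np.linalg.norm(d)
def onz(c,uv,z):
    o,d=ray(c,uv);return o+d*(z-o[2])/d[2]
def tri(*cu):
    A=np.zeros((3,3));b=np.zeros(3)
    for c,uv in cu:
        o,d=ray(c,uv);P=np.eye(3)-np.outer(d,d);A+=P;b+=P@o
    X=np.linalg.solve(A,b);return X,[np.round(proj(c,X)-uv,1) for c,uv in cu]
E
python3 - <<'E'
from h import *
import pickle
D={}
for n in ("scene","side","wrist"):
    c=snap(n);D[n]=c;save(c,n+"0.png")
    print(n,c["fx"],np.round(c["R"],3).tolist(),np.round(c["t"],3))
pickle.dump(D,open("c0.pkl","wb"))
s=arm.get_state();print(s, arm.tcp_to_grasp)
E
```

```text
pics
scene 452.67199926795377 [[0.735, -0.678, -0.015], [-0.28, -0.284, -0.917], [0.617, 0.678, -0.399]] [-0.433  0.234  1.12 ]
side 380.1386044162189 [[0.93, -0.368, -0.015], [-0.144, -0.326, -0.934], [0.339, 0.871, -0.357]] [-0.492  0.156  0.786]
wrist 311.89108116524216 [[1.0, -0.0, -0.002], [0.0, -0.954, 0.299], [-0.002, -0.299, -0.954]] [-0.524 -0.042  0.39 ]
{'time_s': 0.15, 'qpos': array([-2.23424172e-01,  3.13285486e-01,  1.49818356e+00, -2.79568242e-06,
        1.33101415e+00, -2.23369318e-01]), 'dq': array([ 0.00060351, -0.00095502, -0.00248535, -0.00163327,  0.00166346,
       -0.00035645]), 'effort': array([ 1.56247002e-03, -4.02303922e+01, -2.52316958e+01,  6.93405792e-02,
        3.44249513e-02, -9.17278635e-05]), 'eef_pos': array([5.24836988e-01, 1.14928707e-05, 2.38340703e-01]), 'orientation': array([-3.76062503e-04,  7.07125869e-01,  7.07087552e-01, -2.38426519e-04]), 'force': array([-0.38314324, -0.05718824, -0.28553826]), 'moment': array([ 0.02316458, -0.0250359 ,  0.0435901 ]), 'opening': 0.9984811837304539} 0.0187
```

View pics/scene0.png

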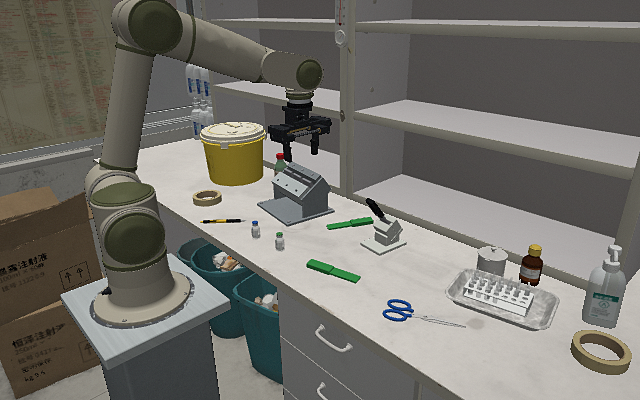

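View pics/side0.png

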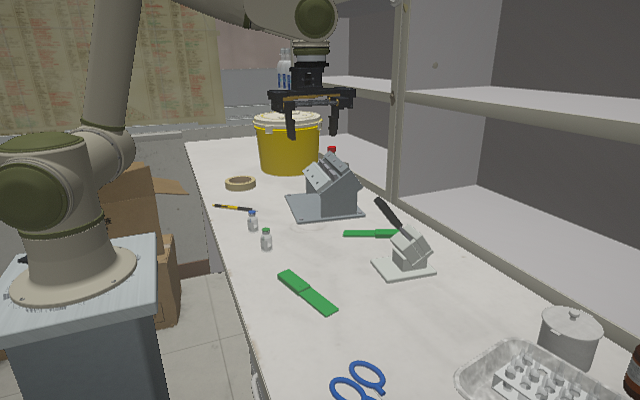

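View pics/wrist0.png

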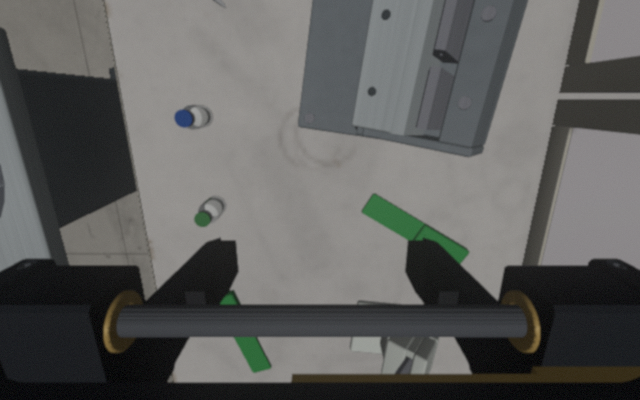

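Seen so far: the clamp is at scene (297,195), side (328,190) and wrist (400,70). The possible feelers are the black handle in the white rest at scene (377,210) / side (387,212), a green look-alike at scene (350,223), and another green one at scene (333,271). The black-handled one matches the description. Next I'll take close crops to measure it and confirm the choice.

Run:
```python
from h import *
import pickle
D=pickle.load(open("c0.pkl","rb"))
save(D["scene"],"sc.png",(250,155,410,260),5)
save(D["side"],"sd.png",(280,140,440,285),4)
```

```text
(no output)
```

View pics/sc.png

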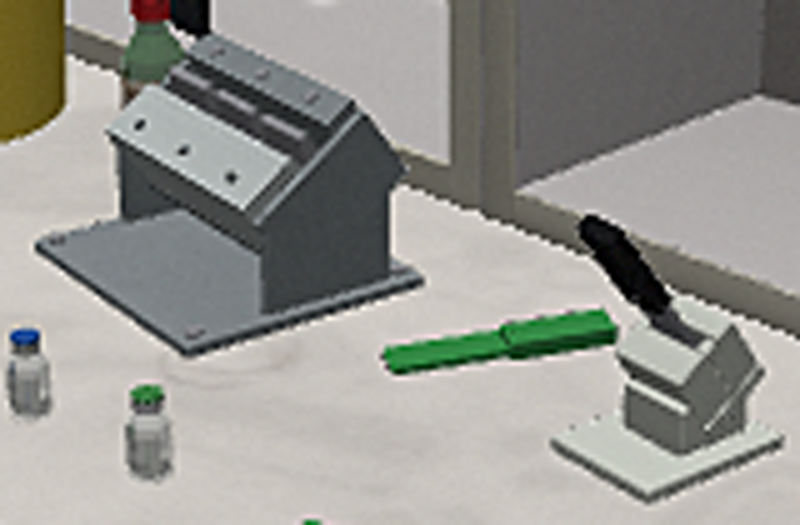

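View pics/sd.png

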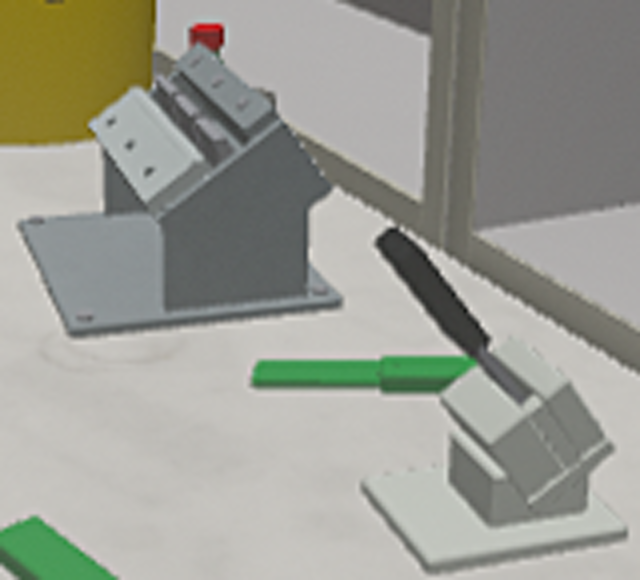

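Crops viewed: 5 so far. The black-handled feeler stands in the white rest, with its handle end at scene (369,200) / side (377,200). The clamp and rest base corners are clear, so I'll fit poses to the known base sizes.

```bash
cat > fit.py <<'E'
from h import *
import pickle
from scipy.optimize import least_squares
D=pickle.load(open("c0.pkl","rb"))
S,I,W=D["scene"],D["side"],D["wrist"]
def fit(obs,x0):
    def X(p,q):
        c,s=np.cos(p[3]),np.sin(p[3]);return np.array([p[0]+c*q[0]-s*q[1],p[1]+s*q[0]+c*q[1],p[2]+q[2]])
    f=lambda p:np.concatenate([proj(c,X(p,q))-uv for c,q,uv in obs])
    r=least_squares(f,x0,loss="soft_l1");return r.x,np.round(r.fun.reshape(-1,2),1).tolist()
def corners(a,b,h):return {"fl":(-a,b,h),"fr":(-a,-b,h),"br":(a,-b,h)}
C=corners(.095,.1075,.01);R=corners(.055,.0425,.01)
obs=[(S,C["fl"],(257.4,204)),(S,C["fr"],(287.4,224.4)),(S,C["br"],(334.6,210.8)),
 (I,C["fl"],(285,195.5)),(I,C["fr"],(298.2,222.5)),(I,C["br"],(365,214.5)),(W,C["fr"],(300,125)),(W,C["br"],(481,153))]
for x0 in ([.6,.2,0,0],):
    p,e=fit(obs,x0);print("clamp",np.round(p,4),e)
obs=[(S,R["fl"],(360.4,243.2)),(S,R["fr"],(379.6,253.8)),(S,R["br"],(406.4,242.4)),
 (I,R["fl"],(370.75,261.2)),(I,R["fr"],(388,281.5)),(I,R["br"],(436.2,272.5))]
q,e=fit(obs,[.6,-.1,0,0]);print("rest",np.round(q,4),e)
E_,r1=tri((S,(369,200)),(I,(377.5,200)));J,r2=tri((S,(383.6,215)),(I,(400,226)))
print("hend",E_,r1,"hjunc",J,r2,np.linalg.norm(E_-J),(E_-J)/np.linalg.norm(E_-J))
E
python3 fit.py
```

```text
clamp [ 0.609   0.1391 -0.0036 -0.1547] [[-0.0, -1.0], [0.3, 0.4], [1.0, -0.4], [0.8, -1.0], [-0.1, -0.4], [1.9, 0.3], [0.1, 0.5], [-25.0, -2.7]]
rest [ 0.6307 -0.2381 -0.0089 -0.0949] [[-0.9, 0.1], [0.0, 0.8], [-0.1, 0.5], [-0.4, -0.9], [0.1, 0.0], [1.5, -0.1]]
hend [ 0.56323938 -0.23655884  0.15982438] [array([-0. ,  0.3]), array([ 0.1, -0.4])] hjunc [ 0.60177626 -0.25903041  0.10882576] [array([-0. ,  0.4]), array([ 0.1, -0.6])] 0.0677563378066889 [-0.56875676  0.33165262  0.75267675]
```

```bash
cat >> h.py <<'E'
from scipy.spatial.transform import Rotation as Rot
def pose():
    s=arm.get_state();q=s["orientation"];return np.array(s["eef_pos"]),Rot.from_quat([q[1],q[2],q[3],q[0]]),s
def target(yaw,tilt=35.):
    "tool z = inward dir of a fixture with this yaw(deg), tool y = u, tool x = fixture y"
    a=np.radians(tilt);M=np.array([[0,np.cos(a),np.sin(a)],[1,0,0],[0,np.sin(a),-np.cos(a)]])
    return Rot.from_euler("z",yaw,degrees=True)*Rot.from_matrix(M)
def plan(P,R1):
    p,R0,s=pose()
    print("rotvec deg(tool)",np.round((R0.inv()*R1).as_rotvec(degrees=True),2),"| shift mm now-frame",np.round(R0.inv().apply(P-p)*1e3,1),
      "| shift mm after-rot frame",np.round(R1.inv().apply(P-p)*1e3,1))
E
sed -i 's/,(W,C\["br"\],(481,153))//; s/p\[2\]+q\[2\]/q[2]/' fit.py
python3 fit.py; python3 -c "
from h import *
plan([0.512,-0.232,0.24],target(-7))"
```

```text
clamp [ 0.6078  0.1401  0.0197 -0.1486] [[-0.6, -1.8], [0.0, -0.6], [0.6, -1.4], [0.1, -2.1], [-0.5, -1.7], [1.6, -1.1], [-0.7, 0.5]]
rest [ 0.6212 -0.2487 -0.     -0.0868] [[-0.3, -0.1], [1.0, 0.6], [1.0, 0.0], [-1.9, -1.2], [-0.7, 0.1], [1.5, -0.5]]
hend [ 0.56323938 -0.23655884  0.15982438] [array([-0. ,  0.3]), array([ 0.1, -0.4])] hjunc [ 0.60177626 -0.25903041  0.10882576] [array([-0. ,  0.4]), array([ 0.1, -0.6])] 0.0677563378066889 [-0.56875676  0.33165262  0.75267675]
rotvec deg(tool) [-35.01  -2.14   6.78] | shift mm now-frame [-232.   -12.8   -1.7] | shift mm after-rot frame [-231.8   13.7    7.6]
```

Emit:
{"api": "carry_out", "payload": {"commands": [[-7,-0.4,1.3,-40,0,-4,1],[-7,-0.4,1.3,-40,0,-4,1],[-7,-0.4,1.3,-40,0,0,1],[-7,-0.4,1.3,-40,0,0,1],[-7,-0.4,1.3,-40,0,0,1],[0,0,0,-30,8,0,1],[0,0,0,0,0,0,1]]}}

```text
time_s: 0.85
eef_pos: [0.5173, -0.2338, 0.2514]
orientation: [0.229, 0.712, 0.632, 0.202]
force: [0.8, 0.0, -0.2]
opening: 0.997
```

Run:
```python
from h import *
import pickle
c=snap("wrist");save(c,"w1.png");p,R,s=pose();print(p,s["time_s"]);pickle.dump(c,open("c1.pkl","wb"))
plan([0.512,-0.232,0.24],target(-7))
for X in ([.563,-.237,.16],[.602,-.259,.109]):print(proj(c,np.array(X)))
```

```text
[ 0.5170981  -0.23182045  0.25065892] 0.9
rotvec deg(tool) [ 0.55 -0.13  0.23] | shift mm now-frame [ -0.8 -10.3   5.7] | shift mm after-rot frame [ -0.8 -10.2   5.8]
[303.16088521 193.73659741]
[310.69459649 191.36429191]
```

View pics/w1.png

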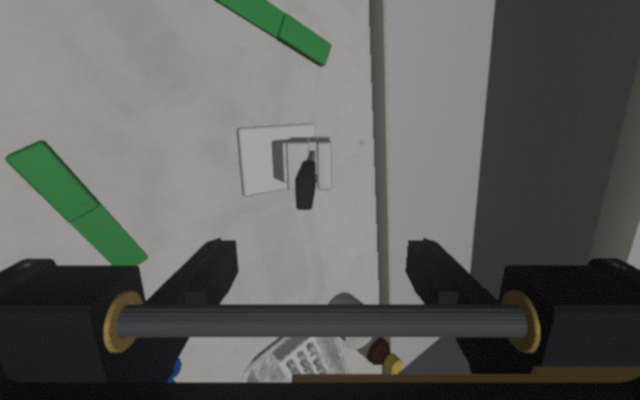

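The rest is at (285,160) with the black handle at about (305,185). I'll crop closer to get the end and the junction.

Run:
```python
from h import *
import pickle
c=pickle.load(open("c1.pkl","rb"));save(c,"w1c.png",(232,118,342,215),6)
```

```text
(no output)
```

View pics/w1c.png

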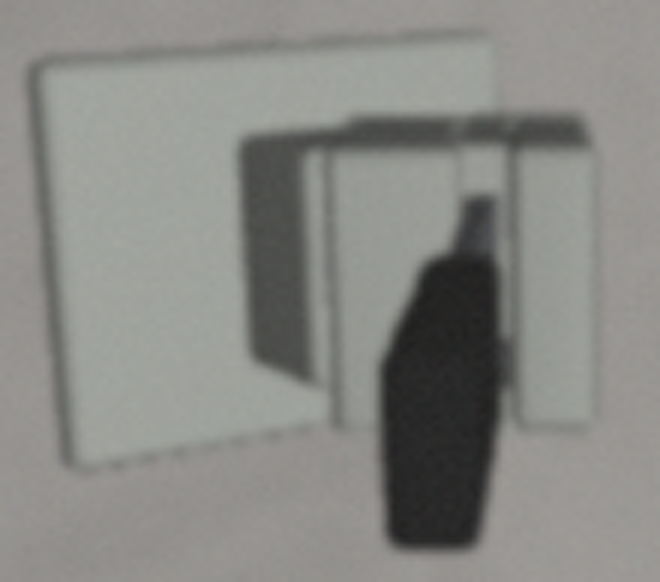

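```bash
cat > feel.py <<'E'
from h import *
import pickle
D=pickle.load(open("c0.pkl","rb"));S,I=D["scene"],D["side"];W=pickle.load(open("c1.pkl","rb"))
E_,r1=tri((S,(369,200)),(I,(377.5,200)),(W,(303.7,193.8)));J,r2=tri((S,(383.2,214.5)),(I,(399.7,225.8)),(W,(309,173.5)))
d=(E_-J);L=np.linalg.norm(d);d/=L
print(E_,r1,J,r2,L,d,"yaw",np.degrees(np.arctan2(-d[1],-d[0])),"tilt",np.degrees(np.arccos(d[2])))
d0=-target(-7).apply([0,0,1]); m=(E_+J)/2; print("mid",m)
G=m+d0*.004 ; T=G-d0*.0187
print("TCP target",T);plan(T,target(-7))
c=-proj(W,m)
E
python3 feel.py
```

```text
[ 0.56308652 -0.2369524   0.16009914] [array([0. , 0.3]), array([ 0.2, -0.5]), array([-0.4, -0.1])] [ 0.61146382 -0.24512197  0.10073787] [array([-1.3,  1. ]), array([ 0.4, -0.2]), array([3.3, 1.4])] 0.07701211263421853 [-0.62817782  0.10608156  0.77080434] yaw -9.585212062682146 tilt 39.57382748367543
mid [ 0.58727517 -0.24103718  0.1304185 ]
TCP target [ 0.59564389 -0.24206473  0.11837697]
rotvec deg(tool) [ 0.55 -0.13  0.23] | shift mm now-frame [ -0.9 -12.5 153.7] | shift mm after-rot frame [ -0.6 -11.  153.8]
```

Emit:
{"api": "carry_out", "payload": {"commands": [[0.5,0,0,0,-13,0,0.7],[0,0,0,0,0,40,0.7],[0,0,0,0,0,40,0.7],[0,0,0,0,0,35,0.7],[0,0,0,0,0,25,0.7],[0,0,0,0,0,10,0.7],[0,0,0,0,0,0,0.7]]}}

```text
time_s: 1.6
eef_pos: [0.5959, -0.233, 0.1162]
orientation: [0.224, 0.71, 0.637, 0.2]
force: [0.1, -0.8, 0.8]
opening: 0.702
```

Run:
```python
from h import *
import pickle
c=snap("wrist");save(c,"w2.png");p,R,s=pose();print(p,s["time_s"],s["force"]);pickle.dump(c,open("c2.pkl","wb"))
plan([.5956,-.2420,.1184],target(-7))
```

```text
[ 0.5957167  -0.23317831  0.1169597 ] 1.65 [ 0.63525807 -0.35924576 -0.34266525]
rotvec deg(tool) [-0.02 -0.35  0.66] | shift mm now-frame [-8.8  1.5 -0.7] | shift mm after-rot frame [-8.8  1.6 -0.6]
```

View pics/w2.png

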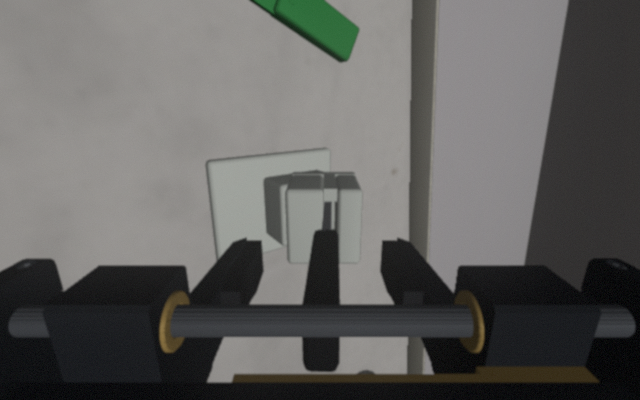

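Pictures viewed: 8. The handle sits midway between the fingers at column 322, above the pocket. The TCP is 8–9 mm off in tool x, so I'll correct that and grasp.

Emit:
{"api": "carry_out", "payload": {"commands": [[0,0,0.5,-8,1,0,0.7],[0,0,0,0,0,0,0.7],[0,0,0,0,0,0,0],[0,0,0,0,0,0,0],[0,0,0,0,0,0,0],[0,0,0,0,0,0,0],[0,0,0,0,0,0,0]], "grip_force": 40}}

```text
time_s: 2.35
eef_pos: [0.5953, -0.2427, 0.1227]
orientation: [0.227, 0.712, 0.633, 0.202]
force: [0.8, -0.5, -0.1]
opening: 0.266
```

Run:
```python
from h import *
p,R,s=pose();print(p,s["time_s"],s["force"],s["opening"]*88)
plan([.5956,-.2420,.1184],target(-7))
```

```text
[ 0.5953373  -0.24274615  0.12271391] 2.35 [ 0.83664572 -0.50707712 -0.10146999] 23.44126600176278
rotvec deg(tool) [ 0.3  -0.16  0.19] | shift mm now-frame [ 0.8 -2.4  3.6] | shift mm after-rot frame [ 0.8 -2.3  3.6]
```

Emit:
{"api": "carry_out", "payload": {"commands": [[0,0,0,0,0,3,0],[0,0,0,0,0,0,0],[0,0,0,0,0,0,0],[0,0,0,0,0,0,0]]}}

```text
time_s: 2.75
eef_pos: [0.5974, -0.243, 0.1203]
orientation: [0.227, 0.712, 0.633, 0.202]
force: [-2.3, 0.8, 1.8]
opening: 0.154
```

Emit:
{"api": "carry_out", "payload": {"commands": [[0,0,0,0,0,-15,0],[0,0,0,0,0,-20,0],[0,0,0,0,0,-25,0],[0,0,0,0,0,-30,0],[0,0,0,0,0,-30,0],[0,0,0,0,0,0,0]]}}

```text
time_s: 3.35
eef_pos: [0.526, -0.234, 0.2195]
orientation: [0.225, 0.713, 0.633, 0.201]
force: [-0.2, -0.4, -1.3]
opening: 0.154
```

```bash
cat > look.py <<'E'
import sys,pickle
from h import *
tag=sys.argv[1];p,R,s=pose();D={n:snap(n) for n in("scene","side","wrist")};pickle.dump((D,p,R.as_matrix()),open(tag+".pkl","wb"))
print(p,s["time_s"],s["force"],s["opening"]*88, np.round((R.inv()*target(-7)).as_rotvec(degrees=True),2))
tip=p+R.apply([0,0,.1])
out=[]
for n,w in(("scene",70),("side",70)):
    u,v=proj(D[n],p+R.apply([0,0,.05]));x,y=int(u),int(v);print(n,x-w,y-w)
    im=cv2.cvtColor(np.asarray(D[n]["image"]),cv2.COLOR_RGB2BGR)[max(0,y-w):y+w,x-w:x+w];out.append(cv2.resize(im,(400,400*im.shape[0]//im.shape[1]),interpolation=cv2.INTER_CUBIC))
h=min(o.shape[0] for o in out);cv2.imwrite("pics/"+tag+".png",np.hstack([o[:h] for o in out]))
E
python3 look.py g1
```

```text
[ 0.52598758 -0.23395973  0.21954274] 3.35 [-0.15012373 -0.43404528 -1.29472601] 13.57046464650129 [ 0.13 -0.23  0.17]
scene 297 124
side 304 120
```

View pics/g1.png

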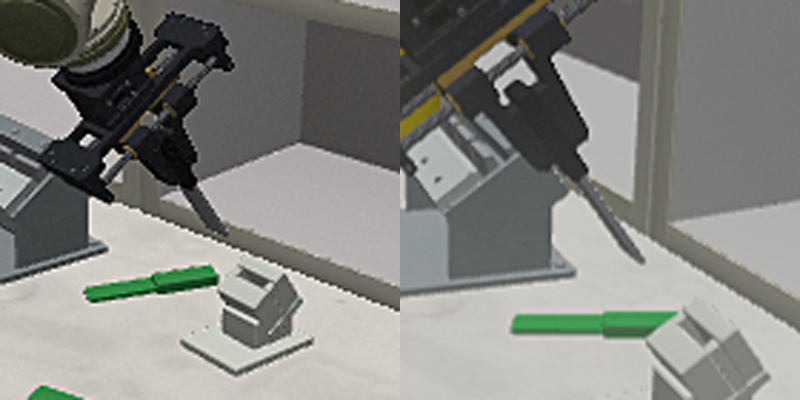

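Pictures viewed: 9. The feeler is held and clear of the rest, tip at scene (376,206) / side (388,212). Next I'll triangulate the tip in the tool frame and get a first estimate of the mouth.

Run:
```python
from h import *
import pickle
D,p,R=pickle.load(open("g1.pkl","rb"))
T,r=tri((D["scene"],(375,205.5)),(D["side"],(387.8,211.5)));print("tip tool mm",np.round(R.T@(T-p)*1e3,1),r)
D0=pickle.load(open("c0.pkl","rb"))
cl=np.array([.6078,.1401]);Y=Rot.from_euler("z",-8.5,degrees=True)
for a,b in(((309,186),(335.5,180)),((286,172),(317.5,162))):
    X,r=tri((D0["scene"],a),(D0["side"],b));q=Y.inv().apply(X-np.r_[cl,0]);print("gap end",X,r,"clamp frame",np.round(q*1e3,1))
# wrist0: aluminium corners on plane
m=Y.apply([-.005,0,.115])+np.r_[cl,0]; d=-target(-8.5).apply([0,0,1]); 
H=m+d*(.040+.08); print("hover tcp",H); plan(H,target(-8.5))
```

```text
tip tool mm [  0.4   0.5 102.6] [array([-0.1,  0.9]), array([ 0.3, -1.3])]
gap end [0.61909782 0.07682325 0.09797249] [array([-0. ,  0.2]), array([ 0.1, -0.3])] clamp frame [ 20.5 -60.9  98. ]
gap end [0.61187888 0.18865381 0.12103374] [array([-0. ,  0.3]), array([ 0.1, -0.3])] clamp frame [ -3.1  48.6 121. ]
hover tcp [0.53478178 0.15101265 0.21329825]
rotvec deg(tool) [-0.13 -1.28  1.31] | shift mm now-frame [382.7 -32.4 -17.2] | shift mm after-rot frame [381.4 -41.1 -25.9]
```

Run:
```python
from h import *
Y=Rot.from_euler("z",-8.5,degrees=True)
m=Y.apply([.009,0,.112])+np.array([.6078,.1401,0]);d=-target(-8.5).apply([0,0,1]);H=m+d*(.102+.06);print(m,H);plan(H,target(-8.5))
```

```text
[0.61670114 0.13876972 0.112     ] [0.5248024  0.15250407 0.24470263]
rotvec deg(tool) [-0.13 -1.28  1.31] | shift mm now-frame [383.2 -22.7 -48.8] | shift mm after-rot frame [381.4 -31.4 -57.4]
```

Emit:
{"api": "carry_out", "payload": {"commands": [[0,-0.4,0.4,10,0,-49,0],[0,-0.4,0.4,42,-3,0,0],[0,-0.4,0.4,45,-4,0,0],[0,0,0,45,-4,-1,0],[0,0,0,45,-4,-1,0],[0,0,0,45,-4,-1,0],[0,0,0,45,-4,-1,0],[0,0,0,45,-4,-1,0],[0,0,0,45,-4,-1,0],[0,0,0,14,0,0,0],[0,0,0,0,0,0,0]]}}

```text
time_s: 4.6
eef_pos: [0.5252, 0.1682, 0.2283]
orientation: [0.215, 0.725, 0.626, 0.192]
force: [-0.1, 0.0, -0.3]
opening: 0.152
```

Run:
```python
from h import *
import pickle
c=snap("wrist");D={n:snap(n) for n in("scene","side")};D["wrist"]=c
p,R,s=pose();pickle.dump((D,p,R.as_matrix()),open("h1.pkl","wb"));print(p,s["time_s"],s["force"])
plan([.5248,.1525,.2447],target(-8.5))
a=cv2.cvtColor(np.asarray(c["image"]),cv2.COLOR_RGB2BGR)[40:400,200:440]
a=cv2.resize(a,None,fx=1.6,fy=1.6,interpolation=cv2.INTER_CUBIC)
u,v=proj(D["side"],p+R.apply([0,0,.12]));x,y=int(u)-60,int(v)-80;print("side org",x,y)
b=cv2.cvtColor(np.asarray(D["side"]["image"]),cv2.COLOR_RGB2BGR)[y:y+169,x:x+122];b=cv2.resize(b,(416,576),interpolation=cv2.INTER_CUBIC)
cv2.imwrite("pics/h1.png",np.hstack([a,b]));print(a.shape)
```

```text
[0.52530725 0.16518953 0.22916053] 4.75 [-0.98601171  0.17304977 -1.55356436]
rotvec deg(tool) [-1.48 -0.46 -0.29] | shift mm now-frame [-12.5   9.8 -12.3] | shift mm after-rot frame [-12.6  10.  -11.9]
side org 254 82
(576, 384, 3)
```

View pics/h1.png

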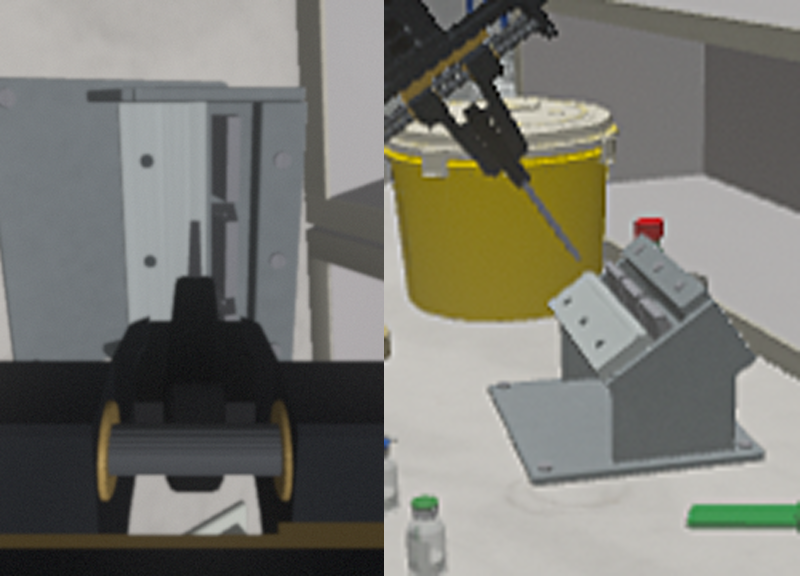

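Pictures viewed: 10. In the wrist half, the plate's inner edge (the fixed face) is at about px column 330, the left and middle screws at px (292,140) and (294,204), and the jaw dividers at rows 171 and 231. The blade is at column ~321. I'll triangulate the screws and the top plane, then intersect the edge with it.

```bash
cat > mouth.py <<'E'
from h import *
import pickle
D1,p1,R1=pickle.load(open("h1.pkl","rb"));D0=pickle.load(open("c0.pkl","rb"))
S,I,W0,W1=D0["scene"],D0["side"],D0["wrist"],D1["wrist"]
def dark(c,uv,r=5):
    g=cv2.cvtColor(np.asarray(c["image"]),cv2.COLOR_RGB2GRAY).astype(float);x,y=int(round(uv[0])),int(round(uv[1]))
    w=g[max(0,y-r):y+r+1,x-r:x+r+1];k=np.clip(np.median(w)-15-w,0,None);yy,xx=np.mgrid[max(0,y-r):y+r+1,x-r:x+r+1]
    return (float((k*xx).sum()/k.sum()),float((k*yy).sum()/k.sum())) if k.sum() else uv
obs=[[(S,(277.8,180)),(I,(307.7,170.2)),(W1,dark(W1,(291.9,140)))],[(S,(286.6,185)),(I,(312.7,176.5)),(W0,dark(W0,(385,14))),(W1,dark(W1,(293.7,203.7)))],[(S,(296.2,190.4)),(I,(317.3,183)),(W0,dark(W0,(372,91)))]]
P=[]
for o in obs:
    X,r=tri(*o);P.append(X);print(np.round(X,4),[x.tolist() for x in r])
yv=P[0]-P[2];print("dist",np.linalg.norm(yv),"yaw",np.degrees(np.arctan2(-yv[0],yv[1])),"dz",yv[2])
g=cv2.cvtColor(np.asarray(W1["image"]),cv2.COLOR_RGB2GRAY)
for r in (115,140,160,185,205,220):print(r,g[r,318:352].tolist())
E
python3 mouth.py
```

```text
[0.5851 0.2024 0.0951] [[0.0, 0.2], [-0.1, -0.1], [0.3, -0.1]]
[0.5769 0.1429 0.0945] [[0.2, 0.3], [-0.4, -0.4], [0.7, 0.4], [0.3, -0.3]]
[0.5683 0.0835 0.0945] [[-0.1, 0.3], [-0.1, -0.3], [0.7, 0.3]]
dist 0.12012044654550953 yaw -8.080637098799967 dz 0.0005957992225591874
115 [161, 159, 158, 160, 162, 164, 163, 164, 163, 162, 147, 130, 116, 103, 84, 67, 61, 65, 62, 63, 64, 63, 64, 79, 102, 122, 128, 130, 129, 129, 129, 123, 122, 118]
140 [165, 160, 161, 160, 160, 160, 163, 165, 162, 160, 146, 128, 119, 105, 82, 68, 63, 63, 62, 62, 63, 59, 66, 84, 109, 123, 126, 127, 128, 125, 126, 124, 119, 117]
160 [165, 161, 159, 160, 161, 161, 163, 162, 162, 159, 148, 130, 117, 107, 87, 69, 63, 62, 63, 62, 61, 62, 69, 92, 118, 125, 126, 127, 125, 124, 124, 120, 115, 118]
185 [121, 86, 70, 67, 68, 73, 91, 127, 152, 159, 146, 124, 116, 102, 79, 63, 62, 61, 63, 62, 60, 59, 75, 100, 119, 127, 127, 128, 127, 124, 123, 119, 117, 116]
205 [91, 71, 67, 66, 67, 67, 75, 108, 146, 158, 145, 125, 117, 106, 79, 63, 59, 60, 60, 60, 58, 60, 80, 107, 121, 129, 127, 125, 126, 124, 121, 119, 118, 118]
220 [33, 31, 29, 33, 33, 28, 32, 33, 26, 33, 32, 33, 30, 30, 30, 38, 47, 55, 58, 56, 60, 62, 87, 114, 125, 126, 125, 122, 123, 124, 123, 122, 121, 119]
```

```bash
cat >> mouth.py <<'E'
print("----")
T=target(-8.1);xh,uh,ih=[T.apply(v) for v in np.eye(3)]  # clamp y, u, inward
M=P[1]
def hit(c,uv,depth):
    o,d=ray(c,uv);t=((M+ih*depth-o)@ih)/(d@ih);q=o+d*t-M;return q@xh*1e3,q@uh*1e3
a=[];b=[]
for r,c2 in((115,341.7),(140,341.4),(160,341.1),(185,340.9),(205,340.5)):
    f1=hit(W1,(327.9,r),0);f2=hit(W1,(c2,r),.024);a.append(f1[1]+8);b.append(f2[1]-3);print(r,np.round(f1,1),np.round(f2,1),"fixed face u:",a[-1],b[-1])
print("divider y:",[hit(W1,(340,r),0)[0] for r in(171,231)])
for f in(np.mean(a),np.mean(b)):print("mouth mid", M+uh*(f+3)*1e-3)
# screws' y offset; tip in W1
tip=p1+R1@np.array([0,0,.1026]);print("tip proj",proj(W1,tip),"tip rel M (y,u,in):",np.round([(tip-M)@v*1e3 for v in(xh,uh,ih)],1))
E
python3 mouth.py | sed -n '/----/,$p'
```

```text
----
115 [82.1 33.3] [81.1 46.4] fixed face u: 41.28287981554078 43.3898545510582
140 [60.1 33.3] [57.2 46.4] fixed face u: 41.261454874817204 43.380455530230165
160 [41.7 33.2] [37.3 46.3] fixed face u: 41.243582914784646 43.31245170439596
185 [17.7 33.2] [11.4 46.4] fixed face u: 41.22026569022202 43.403469480967104
205 [-2.3 33.2] [-10.3  46.2] fixed face u: 41.20077970973034 43.22814197159677
divider y: [np.float64(31.27254973136221), np.float64(-29.49228704828384)]
mouth mid [0.61279212 0.13776897 0.11987817]
mouth mid [0.61449605 0.13752646 0.1210833 ]
tip proj [323.9007428  199.73803296] tip rel M (y,u,in): [ 15.3  30.2 -38.8]
```

```bash
cat >> mouth.py <<'E'
tu=hit(W1,(321.3,185),-.0388);print("W1 tip u",tu)
np.savez("clamp.npz",M=M,xh=xh,uh=uh,ih=ih)
E
cat > st.py <<'E'
from h import *
import sys
z=np.load("clamp.npz");M,xh,uh,ih=[z[k] for k in("M","xh","uh","ih")]
TY=float(open("ty").read()) # blade offset (image-corrected) in u, mm
def st(goal=None):
    p,R,s=pose();tip=p+R.apply([0,0,.1026])-M
    print("t",round(s["time_s"],2),"tip y,u,in:",np.round([tip@xh*1e3,tip@uh*1e3+TY,tip@ih*1e3],1),"F y,u,in",np.round([s["force"]@v for v in(xh,uh,ih)],2),"open",round(s["opening"]*88,1),"rot",np.round((R.inv()*target(-8.1)).as_rotvec(degrees=True),2))
    if goal is not None:
        T=M+(xh*goal[0]+uh*(goal[1]-TY)+ih*goal[2])*1e-3-ih*.1026;plan(T,target(-8.1))
if __name__=="__main__":st([float(a) for a in sys.argv[1:4]] if len(sys.argv)>3 else None)
E
echo -1.8 > ty; python3 mouth.py | tail -1; python3 st.py 0.5 46 -12
```

```text
W1 tip u (np.float64(27.934293501530234), np.float64(28.093210986254523))
t 4.75 tip y,u,in: [ 15.3  28.4 -38.8] F y,u,in [ 0.03 -1.71  0.7 ] open 13.5 rot [-1.47 -0.23 -0.63]
rotvec deg(tool) [-1.47 -0.23 -0.63] | shift mm now-frame [-14.3  15.8  26.4] | shift mm after-rot frame [-14.3  15.   26.8]
```

Emit:
{"api": "carry_out", "payload": {"commands": [[-1.4,-0.2,-0.6,-13,15,0,0],[0,0,0,0,0,15,0],[0,0,0,0,0,11,0],[0,0,0,0,0,0,0]]}}

```text
time_s: 5.15
eef_pos: [0.5517, 0.1427, 0.2149]
orientation: [0.227, 0.722, 0.623, 0.196]
force: [-0.2, 0.8, -0.7]
opening: 0.158
```

```bash
python3 - <<'E'
from h import *
import pickle
c=snap("wrist");p,R,s=pose();pickle.dump((c,p,R.as_matrix()),open("h2.pkl","wb"))
g=cv2.cvtColor(np.asarray(c["image"]),cv2.COLOR_RGB2GRAY)
for r in(90,110,130,150,165,170,175,180,185,190,195,200,210):print(r,g[r,300:350].tolist())
E
python3 st.py 0.5 46 -12
```

```text
90 [172, 172, 171, 160, 146, 128, 120, 119, 111, 90, 71, 66, 64, 67, 69, 64, 64, 71, 86, 113, 130, 135, 134, 133, 135, 135, 136, 131, 126, 123, 119, 119, 120, 118, 119, 120, 120, 119, 106, 78, 56, 59, 74, 95, 113, 124, 125, 128, 127, 125]
110 [172, 173, 172, 166, 149, 129, 123, 118, 118, 97, 78, 65, 65, 66, 65, 64, 65, 66, 82, 106, 126, 133, 133, 134, 133, 136, 134, 132, 126, 121, 119, 120, 123, 121, 121, 120, 121, 114, 97, 73, 59, 62, 79, 102, 119, 126, 127, 128, 123, 126]
130 [171, 171, 173, 168, 156, 138, 124, 122, 120, 110, 84, 70, 67, 65, 68, 67, 65, 66, 79, 105, 125, 133, 132, 131, 132, 132, 131, 131, 124, 121, 121, 120, 120, 122, 121, 122, 120, 111, 85, 64, 56, 66, 86, 108, 123, 125, 126, 125, 124, 125]
150 [171, 172, 171, 170, 162, 148, 129, 120, 123, 125, 114, 101, 87, 86, 84, 87, 86, 86, 84, 83, 82, 82, 86, 82, 83, 87, 92, 109, 120, 123, 124, 125, 125, 123, 124, 124, 120, 108, 82, 58, 57, 73, 96, 112, 125, 126, 125, 123, 123, 125]
165 [172, 170, 172, 171, 166, 153, 127, 120, 119, 117, 97, 76, 64, 65, 68, 65, 67, 63, 75, 101, 124, 134, 134, 135, 132, 134, 132, 131, 128, 126,
[... 1514 characters left out ...]
121, 120]
200 [169, 171, 171, 170, 170, 163, 145, 128, 121, 120, 110, 87, 66, 65, 64, 66, 66, 68, 69, 73, 73, 72, 72, 69, 73, 97, 122, 131, 129, 126, 125, 125, 124, 125, 124, 123, 114, 90, 67, 57, 66, 89, 109, 118, 121, 121, 123, 120, 123, 124]
210 [170, 170, 171, 171, 171, 165, 149, 129, 120, 121, 120, 106, 85, 74, 69, 68, 66, 67, 68, 68, 73, 71, 68, 72, 74, 88, 115, 125, 128, 126, 129, 128, 128, 129, 128, 128, 113, 83, 61, 58, 69, 94, 114, 119, 123, 123, 123, 121, 123, 124]
t 5.2 tip y,u,in: [ -3.8  46.9 -10.9] F y,u,in [-0.43 -0.28  1.13] open 13.8 rot [-0.06  0.18 -0.29]
rotvec deg(tool) [-0.06  0.18 -0.29] | shift mm now-frame [ 4.  -1.  -1.2] | shift mm after-rot frame [ 4.  -1.  -1.1]
```

Emit:
{"api": "carry_out", "payload": {"commands": [[0,0.1,-0.2,6,-2.2,0,0],[0,0,0,0,0,6,0],[0,0,0,0,0,6,0],[0,0,0,0,0,6,0],[0,0,0,0,0,0,0]]}}

```text
time_s: 5.7
eef_pos: [0.5623, 0.1486, 0.203]
orientation: [0.229, 0.72, 0.624, 0.199]
force: [-9.5, -2.7, 11.1]
opening: 0.156
```

```bash
python3 st.py 2 44.5 10
```

```text
t 5.7 tip y,u,in: [ 3.6 48.6  5. ] F y,u,in [ -4.04  -1.04 -14.22] open 13.7 rot [ 0.38 -0.02 -0.04]
rotvec deg(tool) [ 0.38 -0.02 -0.04] | shift mm now-frame [-1.6 -3.4  5. ] | shift mm after-rot frame [-1.6 -3.4  5. ]
```

Emit:
{"api": "carry_out", "payload": {"commands": [[0,0,0,0,0,-12,0],[0.2,0,0,-3,-4,0,0],[0,0,0,0,0,0,0]]}}

```text
time_s: 6.0
eef_pos: [0.5514, 0.1471, 0.2106]
orientation: [0.228, 0.72, 0.625, 0.198]
force: [-0.2, 0.5, -1.7]
opening: 0.154
```

```bash
python3 - <<'E'
from h import *
c=snap("wrist")
g=cv2.cvtColor(np.asarray(c["image"]),cv2.COLOR_RGB2GRAY)
for r in(140,150,155,160,165,170,175,180,185,195):print(r,g[r,300:340].tolist())
E
python3 st.py 0 44.5 -5
```

```text
140 [167, 169, 170, 171, 172, 171, 169, 164, 149, 125, 122, 121, 110, 86, 67, 66, 64, 67, 68, 65, 63, 67, 87, 114, 127, 133, 132, 131, 132, 133, 130, 130, 121, 122, 120, 122, 121, 121, 121, 119]
150 [168, 171, 168, 170, 171, 172, 171, 165, 152, 126, 121, 120, 125, 123, 119, 118, 113, 106, 99, 91, 76, 75, 92, 118, 130, 131, 131, 130, 131, 133, 130, 128, 124, 122, 121, 123, 121, 123, 122, 117]
155 [168, 168, 167, 169, 171, 170, 170, 167, 149, 128, 120, 122, 123, 115, 101, 95, 94, 96, 97, 93, 94, 94, 93, 93, 93, 94, 93, 92, 95, 103, 113, 122, 123, 125, 125, 123, 122, 124, 122, 116]
160 [168, 168, 171, 172, 169, 170, 172, 166, 151, 129, 122, 119, 114, 97, 77, 73, 70, 74, 73, 73, 76, 76, 79, 80, 73, 72, 72, 72, 74, 76, 99, 116, 124, 128, 124, 124, 124, 125, 123, 118]
165 [169, 168, 168, 170, 172, 172, 171, 167, 154, 133, 121, 120, 110, 88, 71, 63, 65, 66, 69, 67, 69, 70, 72, 76, 76, 77, 81, 82, 82, 86, 97, 110, 121, 123, 126, 125, 126, 122, 122, 114]
170 [169, 166, 169, 170, 171, 170, 172, 167, 153, 132, 122, 121, 112, 88, 71, 64, 66, 66, 67, 64, 67, 71, 95, 122, 133, 133, 134, 133, 134, 
[... 346 characters left out ...]
, 71, 70, 73, 77, 97, 121, 130, 135, 133, 131, 131, 126, 124, 123, 124, 124, 125, 125, 124, 112]
185 [167, 168, 167, 170, 171, 172, 172, 169, 155, 134, 124, 123, 116, 98, 77, 65, 66, 67, 71, 68, 71, 72, 71, 75, 90, 116, 129, 133, 133, 132, 132, 125, 124, 124, 125, 126, 124, 126, 123, 110]
195 [167, 168, 170, 168, 169, 174, 171, 168, 156, 138, 127, 123, 119, 97, 74, 65, 65, 66, 70, 72, 71, 73, 69, 71, 81, 103, 124, 134, 132, 133, 130, 126, 125, 125, 124, 123, 124, 123, 124, 109]
t 6.05 tip y,u,in: [ 0.8 44.5 -7.4] F y,u,in [-1.25 -0.41  1.09] open 13.6 rot [ 0.23 -0.05 -0.03]
rotvec deg(tool) [ 0.23 -0.05 -0.03] | shift mm now-frame [-0.7  0.4  2.4] | shift mm after-rot frame [-0.7  0.4  2.4]
```

Emit:
{"api": "carry_out", "payload": {"commands": [[0.2,0,0,0,0,5,0],[0,0,0,0,0,5,0]]}}

```text
time_s: 6.25
eef_pos: [0.5578, 0.1464, 0.2022]
orientation: [0.227, 0.72, 0.625, 0.198]
force: [-0.6, 0.0, -0.9]
opening: 0.153
```

```bash
python3 st.py 0 44.6 8
```

```text
t 6.25 tip y,u,in: [ 0.9 44.1  3.3] F y,u,in [-0.04 -0.98  0.4 ] open 13.4 rot [ 0.02 -0.06 -0.03]
rotvec deg(tool) [ 0.02 -0.06 -0.03] | shift mm now-frame [-0.8  0.5  4.7] | shift mm after-rot frame [-0.8  0.5  4.7]
```

Emit:
{"api": "carry_out", "payload": {"commands": [[0,0,0,0,0.5,5,0],[0,0,0,0,0.2,5,0]]}}

```text
time_s: 6.45
eef_pos: [0.5663, 0.1463, 0.1991]
orientation: [0.23, 0.719, 0.624, 0.202]
force: [0.4, -0.1, -1.7]
opening: 0.155
```

```bash
python3 st.py 0 44.6 20
```

```text
t 6.45 tip y,u,in: [ 2.3 50.2 10.7] F y,u,in [-0.09 -0.67  1.67] open 13.6 rot [ 0.58 -0.2  -0.03]
rotvec deg(tool) [ 0.58 -0.2  -0.03] | shift mm now-frame [-1.9 -4.7  9.3] | shift mm after-rot frame [-1.9 -4.6  9.3]
```

Emit:
{"api": "carry_out", "payload": {"commands": [[0,0,0,0,0.3,5,0],[0,0,0,0,0.2,5,0]]}}

```text
time_s: 6.65
eef_pos: [0.5715, 0.1456, 0.1895]
orientation: [0.228, 0.72, 0.625, 0.2]
force: [-11.1, 1.8, 4.7]
opening: 0.156
```

```bash
python3 st.py 0 44.6 20
```

```text
t 6.65 tip y,u,in: [ 2.2 48.6 21.4] F y,u,in [  0.22  -6.54 -10.26] open 13.7 rot [ 0.32 -0.14 -0.04]
rotvec deg(tool) [ 0.32 -0.14 -0.04] | shift mm now-frame [-1.9 -3.4 -1.5] | shift mm after-rot frame [-1.9 -3.4 -1.4]
```

Run:
```python
from st import *
for i in range(6):
    st();snap("wrist")
st([0,44.6,20])
```

```text
t 6.65 tip y,u,in: [ 2.2 48.6 21.4] F y,u,in [  0.22  -6.54 -10.26] open 13.7 rot [ 0.32 -0.14 -0.04]
t 6.7 tip y,u,in: [ 2.  47.6 22.4] F y,u,in [ 1.66 -6.17  0.15] open 14.1 rot [ 0.21 -0.12 -0.03]
t 6.75 tip y,u,in: [ 2.  47.3 22.4] F y,u,in [ 1.46 -4.63  0.79] open 13.7 rot [ 0.19 -0.12 -0.03]
t 6.8 tip y,u,in: [ 2.  47.4 22.3] F y,u,in [ 0.25 -5.99  0.95] open 13.9 rot [ 0.21 -0.12 -0.03]
t 6.85 tip y,u,in: [ 2.  47.6 22.2] F y,u,in [ 1.33 -5.11  1.95] open 13.3 rot [ 0.22 -0.13 -0.03]
t 6.9 tip y,u,in: [ 1.9 47.8 22.1] F y,u,in [ 1.51 -6.02  1.19] open 13.7 rot [ 0.25 -0.12 -0.02]
t 6.95 tip y,u,in: [ 1.9 48.  21.9] F y,u,in [-0.06 -6.6   1.85] open 14.0 rot [ 0.27 -0.12 -0.03]
rotvec deg(tool) [ 0.27 -0.12 -0.03] | shift mm now-frame [-1.7 -2.9 -2. ] | shift mm after-rot frame [-1.7 -3.  -1.9]
```

Emit:
{"api": "carry_out", "payload": {"commands": [[0.2,0,0,-1,-2.5,0,0],[0,0,0,0,0,0,0]]}}

```text
time_s: 7.15
eef_pos: [0.5699, 0.1446, 0.1877]
orientation: [0.227, 0.72, 0.625, 0.199]
force: [-0.1, 0.6, -2.0]
opening: 0.151
```

Run:
```python
from st import *
for i in range(3):
    st();snap("wrist")
st([0,44.6,25])
```

```text
t 7.15 tip y,u,in: [ 1.1 46.1 22.1] F y,u,in [ 0.56 -1.27  1.5 ] open 13.2 rot [ 0.19 -0.16 -0.01]
t 7.2 tip y,u,in: [ 1.  46.4 22. ] F y,u,in [-0.26 -1.83  0.56] open 13.8 rot [ 0.2  -0.16 -0.02]
t 7.25 tip y,u,in: [ 1.  46.3 22. ] F y,u,in [-0.31 -1.    1.19] open 13.7 rot [ 0.18 -0.16 -0.03]
t 7.3 tip y,u,in: [ 1.1 46.2 22. ] F y,u,in [ 0.52 -1.72  2.07] open 14.0 rot [ 0.18 -0.15 -0.03]
rotvec deg(tool) [ 0.18 -0.15 -0.03] | shift mm now-frame [-0.8 -1.3  3. ] | shift mm after-rot frame [-0.8 -1.3  3. ]
```

Emit:
{"api": "carry_out", "payload": {"commands": [[0.1,0,0,0,-2,0,0],[0,0,0,0,0,0,0]]}}

```text
time_s: 7.5
eef_pos: [0.5689, 0.1448, 0.1876]
orientation: [0.227, 0.72, 0.625, 0.199]
force: [0.1, 0.2, -1.0]
opening: 0.157
```

```bash
cat > s3.py <<'E'
from st import *
for i in range(2):
    st();snap("wrist")
st([0,44.6,25])
E
python3 s3.py
```

```text
t 7.5 tip y,u,in: [ 1.1 45.3 21.6] F y,u,in [ 0.19 -0.58  0.87] open 13.8 rot [ 0.21 -0.18 -0.04]
t 7.55 tip y,u,in: [ 1.1 45.4 21.6] F y,u,in [ 0.42 -1.01  0.94] open 13.7 rot [ 0.22 -0.18 -0.04]
t 7.6 tip y,u,in: [ 1.1 45.4 21.6] F y,u,in [-0.22 -1.42  1.45] open 13.5 rot [ 0.21 -0.18 -0.04]
rotvec deg(tool) [ 0.21 -0.18 -0.04] | shift mm now-frame [-0.8 -0.4  3.4] | shift mm after-rot frame [-0.8 -0.4  3.4]
```

Emit:
{"api": "carry_out", "payload": {"commands": [[0.1,0,0,0,-1.5,0,0],[0,0,0,0,0,0,0]]}}

```text
time_s: 7.8
eef_pos: [0.5678, 0.145, 0.187]
orientation: [0.227, 0.72, 0.625, 0.199]
force: [0.4, 1.1, -1.7]
opening: 0.152
```

```bash
python3 s3.py
```

```text
t 7.8 tip y,u,in: [ 1.2 43.9 21.5] F y,u,in [ 1.15 -0.82  1.54] open 13.4 rot [ 0.14 -0.19 -0.04]
t 7.85 tip y,u,in: [ 1.2 44.  21.5] F y,u,in [-0.06 -1.01  0.95] open 13.9 rot [ 0.16 -0.19 -0.04]
t 7.9 tip y,u,in: [ 1.2 44.  21.6] F y,u,in [-0.02 -1.49  0.64] open 13.7 rot [ 0.15 -0.19 -0.04]
rotvec deg(tool) [ 0.15 -0.19 -0.04] | shift mm now-frame [-0.8  0.9  3.4] | shift mm after-rot frame [-0.8  0.9  3.4]
```

Emit:
{"api": "carry_out", "payload": {"commands": [[0.1,0,0,-0.5,0.5,5,0],[0,0,0,0,0,3,0],[0,0,0,0,0,0,0]]}}

```text
time_s: 8.2
eef_pos: [0.5727, 0.1438, 0.1798]
orientation: [0.226, 0.72, 0.625, 0.198]
force: [-2.8, 0.7, 0.2]
opening: 0.153
```

```bash
python3 s3.py
```

```text
t 8.2 tip y,u,in: [ 0.7 43.5 30.2] F y,u,in [ 0.34 -2.23 -1.78] open 13.5 rot [-0.05 -0.17 -0.04]
t 8.25 tip y,u,in: [ 0.7 43.6 30.1] F y,u,in [ 0.54 -2.41 -0.17] open 13.8 rot [-0.04 -0.17 -0.04]
t 8.3 tip y,u,in: [ 0.7 43.6 30. ] F y,u,in [-0.7  -2.63  2.13] open 13.4 rot [-0.04 -0.17 -0.04]
rotvec deg(tool) [-0.04 -0.17 -0.04] | shift mm now-frame [-0.3  0.9 -5. ] | shift mm after-rot frame [-0.4  0.9 -5. ]
```

Emit:
{"api": "carry_out", "payload": {"commands": [[0.1,0,0,0,0,5,0],[0,0,0,0,0,3,0],[0,0,0,0,0,0,0]]}}

```text
time_s: 8.6
eef_pos: [0.5774, 0.1431, 0.1726]
orientation: [0.225, 0.721, 0.625, 0.197]
force: [-1.0, 0.6, -1.7]
opening: 0.155
```

```bash
python3 s3.py
```

```text
t 8.6 tip y,u,in: [ 0.6 43.  38.9] F y,u,in [ 0.48 -1.85  0.76] open 13.6 rot [-0.18 -0.16 -0.03]
t 8.65 tip y,u,in: [ 0.6 43.1 38.7] F y,u,in [ 0.03 -1.6   3.15] open 13.8 rot [-0.18 -0.16 -0.03]
t 8.7 tip y,u,in: [ 0.6 43.1 38.6] F y,u,in [ 0.26 -0.82  2.31] open 13.7 rot [-0.18 -0.16 -0.03]
rotvec deg(tool) [-0.18 -0.16 -0.03] | shift mm now-frame [ -0.3   1.2 -13.6] | shift mm after-rot frame [ -0.3   1.2 -13.6]
```

Emit:
{"api": "carry_out", "payload": {"commands": [[-0.2,0,0,0,2,0,0],[0,0,0,0,0,0,0]]}}

```text
time_s: 8.9
eef_pos: [0.5779, 0.143, 0.1731]
orientation: [0.225, 0.721, 0.625, 0.197]
force: [-3.4, 0.8, -2.0]
opening: 0.156
```

```bash
python3 s3.py
```

```text
t 8.9 tip y,u,in: [ 0.5 43.8 38.8] F y,u,in [ 0.27 -4.03 -0.36] open 13.8 rot [-0.16 -0.12 -0.04]
t 8.95 tip y,u,in: [ 0.5 43.8 38.8] F y,u,in [ 0.63 -3.72 -0.64] open 13.7 rot [-0.15 -0.13 -0.03]
t 9.0 tip y,u,in: [ 0.5 43.9 38.8] F y,u,in [ 1.35 -4.96 -0.22] open 13.4 rot [-0.14 -0.13 -0.04]
rotvec deg(tool) [-0.14 -0.13 -0.04] | shift mm now-frame [ -0.2   0.4 -13.8] | shift mm after-rot frame [ -0.3   0.4 -13.8]
```

Emit:
{"api": "carry_out", "payload": {"commands": [[0,0,0,0,0.5,5,0],[0,0,0,0,0.3,5,0]]}}

```text
time_s: 9.2
eef_pos: [0.5836, 0.1422, 0.1652]
orientation: [0.225, 0.721, 0.626, 0.197]
force: [-4.0, 0.9, -0.8]
opening: 0.156
```

```bash
python3 s3.py
```

```text
t 9.2 tip y,u,in: [ 0.5 43.9 48.6] F y,u,in [ 0.33 -3.81 -1.69] open 13.8 rot [-0.22 -0.1  -0.02]
t 9.25 tip y,u,in: [ 0.4 43.6 49.2] F y,u,in [ 0.5  -5.08 -0.31] open 13.9 rot [-0.25 -0.09 -0.02]
t 9.3 tip y,u,in: [ 0.4 43.7 49. ] F y,u,in [ 0.71 -4.86  2.37] open 14.1 rot [-0.24 -0.1  -0.02]
rotvec deg(tool) [-0.24 -0.1  -0.02] | shift mm now-frame [ -0.2   0.4 -24. ] | shift mm after-rot frame [ -0.2   0.5 -24. ]
```

Emit:
{"api": "carry_out", "payload": {"commands": [[0,0,0,0,0.3,-4,0],[0,0,0,0,0,-4,0]]}}

```text
time_s: 9.5
eef_pos: [0.5791, 0.1425, 0.1713]
orientation: [0.225, 0.721, 0.626, 0.196]
force: [-1.3, 0.1, -4.4]
opening: 0.156
```

```bash
python3 s3.py
```

```text
t 9.5 tip y,u,in: [ 0.1 43.5 40.9] F y,u,in [-0.11 -3.6   2.79] open 13.8 rot [-0.32 -0.07 -0.02]
t 9.55 tip y,u,in: [ 0.2 43.8 40.4] F y,u,in [ 0.32 -3.77  1.51] open 13.9 rot [-0.28 -0.08 -0.02]
t 9.6 tip y,u,in: [ 0.2 43.8 40.6] F y,u,in [-0.39 -4.19 -1.93] open 13.7 rot [-0.27 -0.08 -0.02]
rotvec deg(tool) [-0.27 -0.08 -0.02] | shift mm now-frame [ -0.    0.3 -15.6] | shift mm after-rot frame [ -0.    0.3 -15.6]
```

Emit:
{"api": "carry_out", "payload": {"commands": [[-0.3,0,0,0,2,0,0],[0,0,0,0,0.5,0,0],[0,0,0,0,0,0,0]]}}

```text
time_s: 9.9
eef_pos: [0.5792, 0.1426, 0.1719]
orientation: [0.225, 0.721, 0.625, 0.196]
force: [-4.3, 1.4, -2.9]
opening: 0.157
```

```bash
python3 s3.py
```

```text
t 9.9 tip y,u,in: [ 0.1 44.1 40.5] F y,u,in [ 0.79 -5.36 -0.19] open 13.8 rot [-0.24 -0.03 -0.02]
t 9.95 tip y,u,in: [ 0.1 44.2 40.5] F y,u,in [ 0.88 -5.2   0.32] open 13.8 rot [-0.22 -0.03 -0.02]
t 10.0 tip y,u,in: [ 0.  44.3 40.5] F y,u,in [ 0.63 -6.07  0.32] open 13.8 rot [-0.21 -0.03 -0.02]
rotvec deg(tool) [-0.21 -0.03 -0.02] | shift mm now-frame [  0.   -0.2 -15.5] | shift mm after-rot frame [  0.   -0.1 -15.5]
```

Emit:
{"api": "carry_out", "payload": {"commands": [[0,0,0,0,0.4,5,0],[0,0,0,0,0.3,5,0]]}}

```text
time_s: 10.2
eef_pos: [0.5851, 0.1418, 0.1644]
orientation: [0.225, 0.721, 0.625, 0.196]
force: [-8.0, 1.2, -1.5]
opening: 0.152
```

```bash
python3 s3.py
```

```text
t 10.2 tip y,u,in: [ 0.1 44.6 50.1] F y,u,in [ 0.05 -7.54 -3.41] open 13.4 rot [-0.25 -0.02 -0.02]
t 10.25 tip y,u,in: [ 0.  44.3 50.7] F y,u,in [ 0.58 -6.72 -1.28] open 13.7 rot [-0.28 -0.01 -0.02]
t 10.3 tip y,u,in: [ 0.  44.2 50.6] F y,u,in [ 0.01 -6.18  4.58] open 13.8 rot [-0.29 -0.01 -0.02]
rotvec deg(tool) [-0.29 -0.01 -0.02] | shift mm now-frame [ -0.   -0.3 -25.6] | shift mm after-rot frame [ -0.   -0.1 -25.6]
```

Emit:
{"api": "carry_out", "payload": {"commands": [[0,0,0,0,0.4,-5,0],[0,0,0,0,0.3,-5,0]]}}

```text
time_s: 10.5
eef_pos: [0.5795, 0.1423, 0.1718]
orientation: [0.225, 0.721, 0.626, 0.195]
force: [-1.8, 0.1, -6.5]
opening: 0.155
```

```bash
python3 s3.py
```

```text
t 10.5 tip y,u,in: [-0.3 44.  40.8] F y,u,in [-0.2  -5.18  4.36] open 13.6 rot [-0.41  0.03 -0.01]
t 10.55 tip y,u,in: [-0.2 44.4 40.1] F y,u,in [-0.17 -5.87  3.09] open 13.3 rot [-0.36  0.02 -0.01]
t 10.6 tip y,u,in: [-0.2 44.5 40.3] F y,u,in [-0.18 -6.8  -3.8 ] open 13.6 rot [-0.35  0.02 -0.01]
rotvec deg(tool) [-0.35  0.02 -0.01] | shift mm now-frame [  0.2  -0.6 -15.3] | shift mm after-rot frame [  0.2  -0.5 -15.3]
```

Emit:
{"api": "carry_out", "payload": {"commands": [[0,0,0,0,3,0,0],[0,0,0,0,3,0,0],[0,0,0,0,0.5,0,0],[0,0,0,0,0.5,0,0]]}}

```text
time_s: 11.0
eef_pos: [0.5806, 0.1422, 0.1733]
orientation: [0.221, 0.723, 0.627, 0.19]
force: [-4.7, 1.8, -5.0]
opening: 0.156
```

```bash
python3 s3.py
```

```text
t 11.0 tip y,u,in: [-0.4 44.5 40.2] F y,u,in [ 1.16 -6.9   1.31] open 13.7 rot [-1.08  0.14 -0.02]
t 11.05 tip y,u,in: [-0.4 44.6 40.2] F y,u,in [ 1.14 -7.39  2.06] open 13.5 rot [-1.08  0.14 -0.02]
t 11.1 tip y,u,in: [-0.4 44.7 40.2] F y,u,in [ 1.12 -8.24  1.09] open 13.4 rot [-1.07  0.14 -0.01]
rotvec deg(tool) [-1.07  0.14 -0.01] | shift mm now-frame [  0.1  -2.3 -15.2] | shift mm after-rot frame [  0.2  -2.  -15.3]
```

Emit:
{"api": "carry_out", "payload": {"commands": [[-0.3,0,0,0,0.5,5,0],[0,0,0,0,0.4,5,0]]}}

```text
time_s: 11.3
eef_pos: [0.5857, 0.1416, 0.1657]
orientation: [0.222, 0.722, 0.626, 0.191]
force: [-9.1, 1.1, -1.2]
opening: 0.157
```

```bash
python3 s3.py
```

```text
t 11.3 tip y,u,in: [-0.3 44.7 49.3] F y,u,in [-0.21 -8.17 -4.31] open 13.8 rot [-0.87  0.16 -0.  ]
t 11.35 tip y,u,in: [-0.4 44.6 49.8] F y,u,in [ 0.08 -8.76 -0.8 ] open 13.3 rot [-0.9   0.17 -0.01]
t 11.4 tip y,u,in: [-0.4 44.5 49.7] F y,u,in [ 0.02 -7.44  2.75] open 13.8 rot [-0.9   0.16 -0.01]
rotvec deg(tool) [-0.9   0.16 -0.01] | shift mm now-frame [  0.   -2.  -24.7] | shift mm after-rot frame [  0.1  -1.6 -24.7]
```

The middle jaw pushes with about 6–7 N and drags about 4 N each way. That points to the gripping jaw, but a rigid contact could feel the same, so I'll compare it with the left jaw.

Emit:
{"api": "carry_out", "payload": {"commands": [[-0.4,0,0,0,-1.5,-10,0],[-0.4,0,0,0,-0.5,-20,0],[0,0,0,0,0,-20,0],[0,0,0,0,0,-15,0],[0,0,0,0,0,0,0]]}}

```text
time_s: 11.9
eef_pos: [0.5497, 0.148, 0.2283]
orientation: [0.234, 0.718, 0.623, 0.205]
force: [0.0, -0.2, -0.8]
opening: 0.152
```

```bash
python3 st.py 60 44.5 -8
```

```text
t 11.9 tip y,u,in: [  1.5  54.4 -22.9] F y,u,in [-0.16 -0.41  0.67] open 13.4 rot [ 1.18 -0.15 -0.04]
rotvec deg(tool) [ 1.18 -0.15 -0.04] | shift mm now-frame [58.7 -8.1 14.9] | shift mm after-rot frame [58.7 -7.7 14.9]
```

Emit:
{"api": "carry_out", "payload": {"commands": [[0.6,0,0,30,-4,0,0],[0.5,0,0,29,-4,0,0],[0,0,0,0,0,7,0],[0,0,0,0,0,0,0]]}}

```text
time_s: 12.3
eef_pos: [0.5594, 0.2088, 0.2234]
orientation: [0.231, 0.719, 0.623, 0.205]
force: [-0.3, -0.3, -1.8]
opening: 0.153
```

Run:
```python
from st import *
c=snap("wrist");g=cv2.cvtColor(np.asarray(c["image"]),cv2.COLOR_RGB2GRAY)
for r in(160,170,180,190,200):print(r,g[r,296:340].tolist())
st([60,44.5,-8])
```

```text
160 [164, 166, 161, 146, 126, 117, 118, 114, 103, 81, 69, 69, 67, 71, 69, 69, 69, 70, 70, 70, 68, 70, 69, 72, 82, 102, 115, 118, 115, 116, 115, 115, 115, 112, 104, 79, 62, 58, 73, 95, 113, 119, 121, 120]
170 [167, 166, 162, 150, 131, 118, 117, 107, 91, 70, 66, 64, 62, 62, 62, 66, 78, 104, 124, 129, 131, 128, 130, 129, 128, 125, 118, 116, 116, 115, 114, 118, 117, 114, 104, 79, 61, 61, 76, 98, 116, 123, 121, 120]
180 [164, 167, 163, 152, 134, 119, 116, 113, 96, 77, 64, 64, 64, 64, 63, 63, 78, 102, 124, 130, 130, 123, 108, 83, 73, 70, 69, 74, 87, 107, 116, 117, 118, 115, 105, 79, 58, 61, 80, 99, 117, 121, 121, 119]
190 [166, 164, 163, 156, 142, 125, 116, 114, 105, 82, 65, 62, 62, 61, 64, 64, 72, 94, 119, 128, 127, 116, 92, 73, 67, 68, 69, 70, 75, 98, 112, 114, 117, 116, 106, 75, 57, 64, 79, 101, 116, 120, 118, 121]
200 [163, 165, 164, 159, 146, 122, 116, 112, 103, 81, 65, 62, 64, 63, 63, 64, 71, 92, 118, 126, 123, 107, 83, 70, 66, 68, 67, 64, 71, 88, 109, 116, 118, 117, 103, 75, 54, 61, 80, 103, 117, 121, 120, 119]
t 12.35 tip y,u,in: [ 63.5  52.4 -18.7] F y,u,in [0.01 0.56 1.27] open 13.8 rot [ 1.   -0.44 -0.21]
rotvec deg(tool) [ 1.   -0.44 -0.21] | shift mm now-frame [-2.8 -6.3 10.6] | shift mm after-rot frame [-2.7 -6.1 10.7]
```

Emit:
{"api": "carry_out", "payload": {"commands": [[1,-0.4,-0.2,-3,-6.5,0,0],[0.2,0,0,0,-1,5,0],[0,0,0,0,0,3,0]]}}

```text
time_s: 12.65
eef_pos: [0.5577, 0.2039, 0.213]
orientation: [0.226, 0.721, 0.625, 0.196]
force: [0.1, -0.5, -1.0]
opening: 0.156
```

```bash
python3 st.py 60 44.5 5
```

```text
t 12.65 tip y,u,in: [ 57.6  43.2 -10.4] F y,u,in [-0.51 -0.44  0.95] open 13.7 rot [-0.19  0.03 -0.1 ]
rotvec deg(tool) [-0.19  0.03 -0.1 ] | shift mm now-frame [ 2.3  1.  15.4] | shift mm after-rot frame [ 2.3  1.  15.4]
```

Emit:
{"api": "carry_out", "payload": {"commands": [[-0.1,0,0,2,1.2,5,0],[0,0,0,0,0,6,0],[0,0,0,0,0,5,0],[0,0,0,0,0,0,0]]}}

```text
time_s: 13.05
eef_pos: [0.5699, 0.2039, 0.2017]
orientation: [0.228, 0.721, 0.624, 0.198]
force: [-8.8, -1.5, 11.8]
opening: 0.16
```

```bash
python3 s3.py
```

```text
t 13.05 tip y,u,in: [59.4 47.2  5.8] F y,u,in [ -2.76  -0.13 -14.54] open 14.1 rot [ 0.15  0.02 -0.15]
t 13.1 tip y,u,in: [59.4 47.1  5.7] F y,u,in [ -2.2   -0.51 -12.27] open 13.6 rot [ 0.14  0.02 -0.15]
t 13.15 tip y,u,in: [59.4 47.   5.7] F y,u,in [ -1.3   -0.99 -12.37] open 13.7 rot [ 0.13  0.02 -0.16]
rotvec deg(tool) [ 0.13  0.02 -0.16] | shift mm now-frame [-59.4  -2.   19.3] | shift mm after-rot frame [-59.4  -2.1  19.3]
```

Emit:
{"api": "carry_out", "payload": {"commands": [[0,0,0,0,0,0,0],[0,0,0,0,0,0,0]]}}

```text
time_s: 13.35
eef_pos: [0.57, 0.2038, 0.2026]
orientation: [0.228, 0.721, 0.624, 0.198]
force: [-3.2, -1.1, 1.5]
opening: 0.156
```

```bash
python3 st.py 60 44.3 12
```

```text
t 13.35 tip y,u,in: [59.3 48.   5.3] F y,u,in [-1.54 -1.62 -2.98] open 13.7 rot [ 0.22  0.03 -0.15]
rotvec deg(tool) [ 0.22  0.03 -0.15] | shift mm now-frame [ 0.7 -3.3  6.7] | shift mm after-rot frame [ 0.7 -3.3  6.7]
```

Run:
```python
from h import *
c=snap("wrist");d=snap("side");s=snap("scene")
f=lambda c,x,y,w,h,W,H:cv2.resize(cv2.cvtColor(np.asarray(c["image"]),cv2.COLOR_RGB2BGR)[y:y+h,x:x+w],(W,H),interpolation=cv2.INTER_CUBIC)
a=f(c,270,130,100,150,400,600);b=f(d,280,120,100,75,400,300);e=f(s,250,125,100,75,400,300)
cv2.imwrite("pics/k1.png",np.hstack([a,np.vstack([b,e])]))
```

```text
(no output)
```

View pics/k1.png

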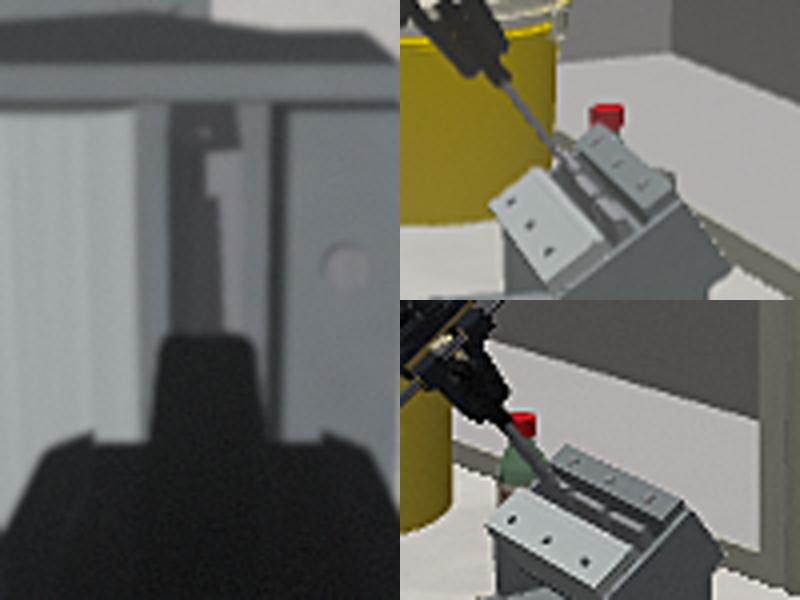

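Pictures viewed: 11. The blade is over the left mouth and centred across its width, but it overlaps the jaw's flare by about 3 px, so it sits too far towards +u. I'll back off, settle at u≈44, and go in again.

Emit:
{"api": "carry_out", "payload": {"commands": [[0.2,0,0,0,0,-10,0],[0.1,0,0,0.5,-4,0,0],[0,0,0,0,0,0,0],[0,0,0,0,0,0,0]]}}

```text
time_s: 13.9
eef_pos: [0.5602, 0.206, 0.2076]
orientation: [0.226, 0.722, 0.624, 0.196]
force: [0.7, 0.3, -0.9]
opening: 0.153
```

```bash
python3 st.py 60 44 3
```

```text
t 13.9 tip y,u,in: [60.1 41.9 -4.7] F y,u,in [ 0.41 -0.01  1.05] open 13.5 rot [-0.2   0.01 -0.14]
rotvec deg(tool) [-0.2   0.01 -0.14] | shift mm now-frame [-0.1  1.8  7.7] | shift mm after-rot frame [-0.1  1.8  7.7]
```

Emit:
{"api": "carry_out", "payload": {"commands": [[-0.1,0,0,0,2,0,0],[0,0,0,0,0,0,0],[0,0,0,0,0,5,0],[0,0,0,0,0,4,0]]}}

```text
time_s: 14.3
eef_pos: [0.5674, 0.205, 0.2009]
orientation: [0.226, 0.721, 0.624, 0.197]
force: [0.5, -0.7, -0.7]
opening: 0.153
```

```bash
python3 st.py 60 44 15
```

```text
t 14.3 tip y,u,in: [60.2 44.2  5. ] F y,u,in [-0.63  0.08  0.96] open 13.5 rot [-0.09 -0.   -0.14]
rotvec deg(tool) [-0.09 -0.   -0.14] | shift mm now-frame [-0.2 -0.4 10. ] | shift mm after-rot frame [-0.2 -0.4 10. ]
```

Emit:
{"api": "carry_out", "payload": {"commands": [[0,0,0,0,0,5,0],[0,0,0,0,0,5,0]]}}

```text
time_s: 14.5
eef_pos: [0.5753, 0.2056, 0.1994]
orientation: [0.229, 0.72, 0.623, 0.202]
force: [-1.1, 0.3, -0.4]
opening: 0.156
```

```bash
python3 st.py 60 44 25
```

```text
t 14.5 tip y,u,in: [62.2 50.9 10.7] F y,u,in [ 0.14 -1.1  -0.33] open 13.8 rot [ 0.58 -0.24 -0.17]
rotvec deg(tool) [ 0.58 -0.24 -0.17] | shift mm now-frame [-1.9 -5.9 14.2] | shift mm after-rot frame [-1.8 -5.8 14.3]
```

Emit:
{"api": "carry_out", "payload": {"commands": [[0,0,0,0,0,5,0],[0,0,0,0,0,5,0]]}}

```text
time_s: 14.7
eef_pos: [0.58, 0.205, 0.1905]
orientation: [0.228, 0.72, 0.624, 0.201]
force: [-12.1, 1.4, 5.3]
opening: 0.156
```

```bash
python3 s3.py
```

```text
t 14.7 tip y,u,in: [62.3 49.3 20.6] F y,u,in [ -0.28  -6.94 -11.3 ] open 13.7 rot [ 0.42 -0.2  -0.19]
t 14.75 tip y,u,in: [62.1 48.4 21.5] F y,u,in [ 1.71 -5.78 -1.65] open 13.3 rot [ 0.33 -0.17 -0.19]
t 14.8 tip y,u,in: [62.1 48.2 21.5] F y,u,in [ 1.41 -6.24 -0.24] open 13.5 rot [ 0.31 -0.17 -0.18]
rotvec deg(tool) [ 0.31 -0.17 -0.18] | shift mm now-frame [-61.8  -2.9   3.3] | shift mm after-rot frame [-61.8  -3.1   3.5]
```

Emit:
{"api": "carry_out", "payload": {"commands": [[0.2,0,0,-2,-2.5,0,0],[0,0,0,0,0,0,0]]}}

```text
time_s: 15.0
eef_pos: [0.577, 0.2031, 0.186]
orientation: [0.226, 0.721, 0.624, 0.198]
force: [-0.5, -0.3, -0.7]
opening: 0.16
```

```bash
python3 s3.py; python3 -c "
from h import *
print(np.round(pose()[2]['qpos'],2), pose()[2]['moment'])"
```

```text
t 15.0 tip y,u,in: [59.9 43.7 22.8] F y,u,in [-0.33 -0.83  0.32] open 14.1 rot [-0.04 -0.13 -0.15]
t 15.05 tip y,u,in: [59.9 44.  22.7] F y,u,in [-0.64 -0.43  0.25] open 13.7 rot [-0.03 -0.13 -0.16]
t 15.1 tip y,u,in: [60.  44.3 22.5] F y,u,in [ 0.55 -1.06  1.68] open 13.5 rot [ 0.01 -0.14 -0.16]
rotvec deg(tool) [ 0.01 -0.14 -0.16] | shift mm now-frame [-59.8   0.5   2.3] | shift mm after-rot frame [-59.8   0.3   2.5]
[ 0.23  0.34  1.73 -0.42  0.53  0.68] [ 0.07797912  0.46704902 -0.01235763]
```

Emit:
{"api": "carry_out", "payload": {"commands": [[0.1,0,0,0,-1,5,0],[0,0,0,0,0,5,0],[0,0,0,0,0,5,0],[0,0,0,0,0,0,0]]}}

```text
time_s: 15.5
eef_pos: [0.5857, 0.2018, 0.1721]
orientation: [0.225, 0.721, 0.624, 0.197]
force: [-0.3, -0.2, -0.8]
opening: 0.157
```

```bash
python3 s3.py
```

```text
t 15.5 tip y,u,in: [59.7 42.8 39.3] F y,u,in [-0.19 -0.66  0.5 ] open 13.8 rot [-0.14 -0.11 -0.18]
t 15.55 tip y,u,in: [59.8 43.  39. ] F y,u,in [ 0.43 -0.77  1.58] open 13.6 rot [-0.13 -0.12 -0.18]
t 15.6 tip y,u,in: [59.9 43.1 38.7] F y,u,in [-0.1  -1.96  1.73] open 13.8 rot [-0.11 -0.12 -0.18]
rotvec deg(tool) [-0.11 -0.12 -0.18] | shift mm now-frame [-59.6   1.5 -13.9] | shift mm after-rot frame [-59.6   1.3 -13.7]
```

Now the same push toward +u and the same slides as in the middle jaw.

Emit:
{"api": "carry_out", "payload": {"commands": [[-0.2,0,0,0,2,0,0],[0,0,0,0,0.5,0,0],[0,0,0,0,0.5,0,0]]}}

```text
time_s: 15.9
eef_pos: [0.5864, 0.2017, 0.1732]
orientation: [0.225, 0.722, 0.624, 0.197]
force: [-3.4, 1.5, -2.7]
opening: 0.156
```

```bash
python3 s3.py
```

```text
t 15.9 tip y,u,in: [59.7 43.9 38.8] F y,u,in [ 0.96 -4.45  0.21] open 13.7 rot [-0.17 -0.06 -0.18]
t 15.95 tip y,u,in: [59.7 44.1 38.8] F y,u,in [ 0.65 -4.75 -0.35] open 13.5 rot [-0.15 -0.06 -0.18]
t 16.0 tip y,u,in: [59.7 44.1 38.8] F y,u,in [ 0.88 -4.7  -0.38] open 13.9 rot [-0.14 -0.06 -0.19]
rotvec deg(tool) [-0.14 -0.06 -0.19] | shift mm now-frame [-59.6   0.4 -13.8] | shift mm after-rot frame [-59.6   0.2 -13.8]
```

Emit:
{"api": "carry_out", "payload": {"commands": [[0,0,0,0,0.4,5,0],[0,0,0,0,0.3,5,0]]}}

```text
time_s: 16.2
eef_pos: [0.5921, 0.2009, 0.1653]
orientation: [0.225, 0.722, 0.624, 0.196]
force: [-4.4, 1.0, -1.5]
opening: 0.157
```

```bash
python3 s3.py
```

```text
t 16.2 tip y,u,in: [59.7 44.  48.5] F y,u,in [ 0.37 -4.58 -1.39] open 13.8 rot [-0.21 -0.04 -0.17]
t 16.25 tip y,u,in: [59.5 43.8 49.1] F y,u,in [ 0.23 -4.33  0.09] open 13.6 rot [-0.24 -0.02 -0.17]
t 16.3 tip y,u,in: [59.6 43.8 48.9] F y,u,in [-0.27 -4.66  1.99] open 13.3 rot [-0.24 -0.03 -0.17]
rotvec deg(tool) [-0.24 -0.03 -0.17] | shift mm now-frame [-59.5   0.4 -23.9] | shift mm after-rot frame [-59.5   0.4 -23.9]
```

Emit:
{"api": "carry_out", "payload": {"commands": [[0,0,0,0,0.4,-5,0],[0,0,0,0,0.3,-5,0]]}}

```text
time_s: 16.5
eef_pos: [0.5866, 0.2012, 0.1732]
orientation: [0.225, 0.722, 0.625, 0.195]
force: [-1.4, 0.4, -3.8]
opening: 0.155
```

```bash
python3 s3.py
```

```text
t 16.5 tip y,u,in: [59.1 43.8 38.9] F y,u,in [ 0.24 -3.37  2.3 ] open 13.6 rot [-0.33  0.03 -0.17]
t 16.55 tip y,u,in: [59.2 44.1 38.3] F y,u,in [ 0.   -4.22  2.22] open 13.6 rot [-0.3   0.02 -0.17]
t 16.6 tip y,u,in: [59.2 44.1 38.4] F y,u,in [-1.24 -5.44 -1.8 ] open 13.7 rot [-0.29  0.02 -0.17]
rotvec deg(tool) [-0.29  0.02 -0.17] | shift mm now-frame [-59.2   0.  -13.4] | shift mm after-rot frame [-59.2  -0.1 -13.4]
```

Left behaves the same as middle, so what I felt was a jaw at its +u stop, not a spring. The images then read differently: the 3 mm grey strip is the gap, the 9 mm dark strip is the flare, and the bright plate's edge is the fixed face. That puts the fixed face at u≈32.6 in my reading, so I've been about 8 mm too far +u. Off the stop, both jaws pressed with almost nothing, which makes them slack. I'll check left at the right offset, then try the right jaw.

Emit:
{"api": "carry_out", "payload": {"commands": [[0.3,0,0,0,-4,0,0],[0,0,0,0.5,-3.5,0,0],[0,0,0,0,0,0,0]]}}

```text
time_s: 16.9
eef_pos: [0.5816, 0.2032, 0.1717]
orientation: [0.225, 0.722, 0.625, 0.197]
force: [-0.0, 0.1, -1.4]
opening: 0.16
```

```bash
python3 s3.py
```

```text
t 16.9 tip y,u,in: [60.6 38.9 37.1] F y,u,in [ 0.1  -0.85  1.14] open 14.1 rot [-0.25 -0.12 -0.18]
t 16.95 tip y,u,in: [60.6 39.2 37.1] F y,u,in [ 0.63 -1.43  0.66] open 13.4 rot [-0.24 -0.12 -0.19]
t 17.0 tip y,u,in: [60.5 39.2 37.1] F y,u,in [-0.36 -1.26  1.78] open 13.3 rot [-0.25 -0.12 -0.19]
rotvec deg(tool) [-0.25 -0.12 -0.19] | shift mm now-frame [-60.3   5.1 -12.3] | shift mm after-rot frame [-60.3   5.  -12.1]
```

Emit:
{"api": "carry_out", "payload": {"commands": [[0,0,0,0,0,5,0],[0,0,0,0,0,5,0]]}}

```text
time_s: 17.2
eef_pos: [0.5883, 0.2025, 0.1642]
orientation: [0.225, 0.721, 0.624, 0.198]
force: [-0.9, 0.6, -1.7]
opening: 0.156
```

```bash
python3 s3.py
```

```text
t 17.2 tip y,u,in: [60.9 40.3 47.2] F y,u,in [ 0.43 -1.75  0.89] open 13.7 rot [-0.13 -0.17 -0.2 ]
t 17.25 tip y,u,in: [60.7 39.8 47.9] F y,u,in [-0.5  -1.02  0.83] open 13.6 rot [-0.18 -0.15 -0.2 ]
t 17.3 tip y,u,in: [60.7 39.7 47.6] F y,u,in [-0.3  -0.93 -0.31] open 13.8 rot [-0.2  -0.14 -0.2 ]
rotvec deg(tool) [-0.2  -0.14 -0.2 ] | shift mm now-frame [-60.3   4.7 -22.8] | shift mm after-rot frame [-60.4   4.6 -22.6]
```

Emit:
{"api": "carry_out", "payload": {"commands": [[0,0,0,0,0,-5,0],[0,0,0,0,0,-5,0]]}}

```text
time_s: 17.5
eef_pos: [0.5822, 0.2029, 0.1713]
orientation: [0.224, 0.722, 0.624, 0.197]
force: [-0.0, 0.5, -1.8]
opening: 0.155
```

```bash
python3 s3.py
```

```text
t 17.5 tip y,u,in: [60.3 39.1 37.8] F y,u,in [ 0.46 -1.13  1.43] open 13.6 rot [-0.29 -0.1  -0.2 ]
t 17.55 tip y,u,in: [60.6 39.6 37.1] F y,u,in [-0.51  0.74 -0.03] open 14.0 rot [-0.23 -0.13 -0.2 ]
t 17.6 tip y,u,in: [60.6 39.7 37.3] F y,u,in [ 0.85 -0.98  1.18] open 13.8 rot [-0.21 -0.13 -0.2 ]
rotvec deg(tool) [-0.21 -0.13 -0.2 ] | shift mm now-frame [-60.3   4.7 -12.5] | shift mm after-rot frame [-60.4   4.6 -12.3]
```

Left at 7 mm off the face shows no drag (in +0.9, out +1.4), so it is slack. The middle jaw also pressed with only about 1 N off its stop. On to the right jaw.

Emit:
{"api": "carry_out", "payload": {"commands": [[0,0,0,0,0,-20,0],[0,0,0,0,0,-20,0],[0,0,0,0,0,-20,0],[0.3,0,0,-30,-1,0,0],[0,0,0,-30,0,0,0],[0,0,0,-30,0,0,0],[0,0,0,-30,0,0,0],[0,0,0,0,0,0,0],[0,0,0,0,0,0,0]]}}

```text
time_s: 18.5
eef_pos: [0.5289, 0.0865, 0.226]
orientation: [0.225, 0.72, 0.625, 0.199]
force: [0.8, -0.3, -0.6]
opening: 0.154
```

```bash
python3 st.py -60 36.8 -8
```

```text
t 18.5 tip y,u,in: [-62.1  41.2 -27.8] F y,u,in [-0.18  0.33  0.96] open 13.5 rot [-0.01 -0.29 -0.12]
rotvec deg(tool) [-0.01 -0.29 -0.12] | shift mm now-frame [ 2.5 -4.4 19.8] | shift mm after-rot frame [ 2.6 -4.4 19.8]
```

Emit:
{"api": "carry_out", "payload": {"commands": [[0,-0.2,-0.1,2.5,-4,0,0],[0,0,0,0,0,8,0],[0,0,0,0,0,8,0],[0,0,0,0,0,0,0],[0,0,0,0,0,0,0]]}}

```text
time_s: 19.0
eef_pos: [0.5358, 0.0914, 0.2088]
orientation: [0.226, 0.719, 0.627, 0.198]
force: [0.7, -0.2, 0.1]
opening: 0.157
```

Run:
```python
from st import *
c=snap("wrist");g=cv2.cvtColor(np.asarray(c["image"]),cv2.COLOR_RGB2GRAY)
for r in(150,160,170,180,190,200):print(r,g[r,300:345].tolist())
st([-60,36.8,-8])
```

```text
150 [164, 164, 165, 168, 169, 168, 164, 166, 164, 164, 163, 166, 167, 168, 168, 168, 163, 148, 131, 121, 120, 105, 85, 70, 66, 63, 62, 62, 60, 62, 67, 82, 109, 126, 128, 129, 128, 129, 129, 128, 129, 124, 123, 122, 123]
160 [163, 165, 165, 167, 167, 167, 166, 164, 164, 164, 163, 166, 167, 167, 168, 168, 163, 151, 131, 123, 119, 102, 84, 69, 69, 69, 68, 70, 70, 69, 70, 71, 69, 68, 68, 71, 73, 88, 109, 121, 124, 125, 124, 125, 123]
170 [163, 164, 165, 167, 167, 167, 164, 163, 163, 164, 164, 165, 165, 166, 167, 167, 164, 151, 131, 124, 119, 102, 79, 64, 63, 63, 63, 64, 63, 61, 67, 86, 109, 119, 121, 119, 124, 123, 126, 125, 125, 127, 124, 124, 124]
180 [164, 162, 166, 165, 166, 167, 166, 162, 163, 163, 163, 165, 165, 166, 169, 167, 164, 147, 120, 99, 92, 82, 72, 66, 65, 64, 66, 64, 64, 61, 67, 90, 119, 129, 131, 129, 130, 129, 129, 129, 125, 125, 123, 124, 124]
190 [164, 163, 164, 165, 166, 166, 164, 161, 162, 164, 163, 164, 167, 167, 169, 167, 163, 141, 104, 74, 70, 67, 67, 69, 67, 65, 61, 64, 62, 65, 71, 97, 121, 130, 130, 130, 129, 128, 129, 129, 125, 123, 122, 124, 123]
200 [165, 162, 164, 167, 165, 164, 164, 164, 162, 163, 163, 165, 167, 166, 165, 167, 160, 138, 98, 72, 66, 69, 68, 70, 67, 68, 66, 62, 61, 61, 72, 96, 122, 130, 129, 129, 129, 129, 129, 127, 125, 124, 122, 123, 121]
t 19.05 tip y,u,in: [-56.4  36.2 -10.2] F y,u,in [-0.38 -0.51  0.47] open 13.8 rot [-0.05 -0.21  0.19]
rotvec deg(tool) [-0.05 -0.21  0.19] | shift mm now-frame [-3.2  0.5  2.2] | shift mm after-rot frame [-3.2  0.5  2.2]
```

Emit:
{"api": "carry_out", "payload": {"commands": [[0,0,0,-3,0.7,0,0],[0,0,0,0,0,0,0],[0,0,0,0,0,5,0],[0,0,0,0,0,5,0]]}}

```text
time_s: 19.45
eef_pos: [0.5421, 0.0873, 0.2016]
orientation: [0.227, 0.719, 0.627, 0.198]
force: [0.2, 0.4, -1.7]
opening: 0.157
```

```bash
python3 st.py -60 36.8 10
```

```text
t 19.45 tip y,u,in: [-59.5  37.9  -0.4] F y,u,in [ 0.42 -0.8   1.48] open 13.9 rot [ 0.06 -0.22  0.19]
rotvec deg(tool) [ 0.06 -0.22  0.19] | shift mm now-frame [-0.1 -1.  10.4] | shift mm after-rot frame [-0.1 -1.  10.4]
```

Emit:
{"api": "carry_out", "payload": {"commands": [[0,0,0,0,0,5,0],[0,0,0,0,0,5,0]]}}

```text
time_s: 19.65
eef_pos: [0.5484, 0.0864, 0.1925]
orientation: [0.227, 0.719, 0.627, 0.198]
force: [0.6, -0.0, -0.5]
opening: 0.153
```

```bash
python3 st.py -60 36.8 20
```

```text
t 19.65 tip y,u,in: [-59.6  37.9  10.7] F y,u,in [0.06 0.19 0.7 ] open 13.5 rot [ 0.05 -0.22  0.18]
rotvec deg(tool) [ 0.05 -0.22  0.18] | shift mm now-frame [-0.1 -1.   9.3] | shift mm after-rot frame [-0.  -1.   9.3]
```

Smooth entry with no jump. I'll go deeper and measure.

Emit:
{"api": "carry_out", "payload": {"commands": [[0,0,0,0,-0.5,5,0],[0,0,0,0,0,5,0]]}}

```text
time_s: 19.85
eef_pos: [0.5541, 0.0856, 0.1829]
orientation: [0.226, 0.719, 0.627, 0.198]
force: [-0.1, 0.4, -0.7]
opening: 0.154
```

```bash
python3 st.py -60 36.8 30
```

```text
t 19.85 tip y,u,in: [-59.6  37.   21.9] F y,u,in [ 0.35 -0.57  0.5 ] open 13.5 rot [ 0.02 -0.21  0.18]
rotvec deg(tool) [ 0.02 -0.21  0.18] | shift mm now-frame [-0.1 -0.2  8.1] | shift mm after-rot frame [-0.  -0.2  8.1]
```

Emit:
{"api": "carry_out", "payload": {"commands": [[0,0,0,0,0,5,0],[0,0,0,0,0,5,0]]}}

```text
time_s: 20.05
eef_pos: [0.5592, 0.085, 0.1735]
orientation: [0.225, 0.719, 0.627, 0.197]
force: [-4.5, 0.3, 3.5]
opening: 0.15
```

```bash
python3 s3.py
```

```text
t 20.05 tip y,u,in: [-59.5  35.6  32.5] F y,u,in [-0.29 -1.64 -5.47] open 13.2 rot [-0.15 -0.2   0.18]
t 20.1 tip y,u,in: [-59.5  35.5  33.2] F y,u,in [ 0.63 -1.01  4.19] open 13.7 rot [-0.15 -0.2   0.17]
t 20.15 tip y,u,in: [-59.6  35.4  33.1] F y,u,in [ 2.18 -0.44  9.6 ] open 14.0 rot [-0.16 -0.2   0.16]
rotvec deg(tool) [-0.16 -0.2   0.16] | shift mm now-frame [59.9  9.  -7.9] | shift mm after-rot frame [59.9  8.9 -8.1]
```

Emit:
{"api": "carry_out", "payload": {"commands": [[0,0,0,0,0.5,5,0],[0,0,0,0,0,5,0]]}}

```text
time_s: 20.35
eef_pos: [0.5654, 0.0842, 0.1648]
orientation: [0.225, 0.719, 0.627, 0.197]
force: [-5.0, 0.3, 3.6]
opening: 0.155
```

```bash
python3 s3.py
```

```text
t 20.35 tip y,u,in: [-59.4  35.6  43.2] F y,u,in [-0.45 -2.04 -5.79] open 13.7 rot [-0.2  -0.2   0.16]
t 20.4 tip y,u,in: [-59.4  35.6  43.8] F y,u,in [ 0.22 -1.42  2.36] open 13.9 rot [-0.2  -0.2   0.15]
t 20.45 tip y,u,in: [-59.5  35.5  43.7] F y,u,in [0.54 1.43 8.1 ] open 13.6 rot [-0.22 -0.2   0.15]
rotvec deg(tool) [-0.22 -0.2   0.15] | shift mm now-frame [ 59.9   8.8 -18.5] | shift mm after-rot frame [ 59.8   8.8 -18.7]
```

Emit:
{"api": "carry_out", "payload": {"commands": [[0,0,0,0,0.5,-5,0],[0,0,0,0,0,-5,0]]}}

```text
time_s: 20.65
eef_pos: [0.5604, 0.0845, 0.1719]
orientation: [0.225, 0.72, 0.627, 0.196]
force: [5.3, -0.6, -6.4]
opening: 0.156
```

```bash
python3 s3.py
```

```text
t 20.65 tip y,u,in: [-59.8  35.4  34.6] F y,u,in [0.12 0.71 8.3 ] open 13.7 rot [-0.29 -0.18  0.14]
t 20.7 tip y,u,in: [-59.8  35.6  34. ] F y,u,in [-0.09 -0.79  4.72] open 13.6 rot [-0.27 -0.18  0.14]
t 20.75 tip y,u,in: [-59.8  35.6  34. ] F y,u,in [-0.65 -1.89 -0.09] open 13.4 rot [-0.27 -0.18  0.14]
rotvec deg(tool) [-0.27 -0.18  0.14] | shift mm now-frame [60.1  8.6 -8.9] | shift mm after-rot frame [60.1  8.5 -9. ]
```

Emit:
{"api": "carry_out", "payload": {"commands": [[-0.2,0,0,0,2.5,0,0],[0,0,0,0,1.5,0,0],[0,0,0,0,0.5,0,0]]}}

```text
time_s: 21.05
eef_pos: [0.5607, 0.0845, 0.1726]
orientation: [0.223, 0.72, 0.627, 0.194]
force: [-2.1, 0.6, -1.3]
opening: 0.158
```

```bash
python3 s3.py
```

```text
t 21.05 tip y,u,in: [-59.9  35.5  34.1] F y,u,in [ 0.34 -2.58 -0.16] open 13.9 rot [-0.62 -0.12  0.17]
t 21.1 tip y,u,in: [-59.9  35.8  34.1] F y,u,in [-0.36 -3.72 -0.68] open 14.0 rot [-0.59 -0.12  0.18]
t 21.15 tip y,u,in: [-59.9  35.8  34.1] F y,u,in [-0.43 -4.33 -0.57] open 13.5 rot [-0.59 -0.12  0.18]
rotvec deg(tool) [-0.59 -0.12  0.18] | shift mm now-frame [60.1  7.9 -9.1] | shift mm after-rot frame [60.1  7.8 -9.2]
```

Emit:
{"api": "carry_out", "payload": {"commands": [[0,0,0,0,1,5,0],[0,0,0,0,0.5,5,0]]}}

```text
time_s: 21.35
eef_pos: [0.5666, 0.0837, 0.1648]
orientation: [0.222, 0.721, 0.628, 0.193]
force: [-6.6, 0.4, 0.1]
opening: 0.157
```

```bash
python3 s3.py
```

```text
t 21.35 tip y,u,in: [-59.8  35.7  43.9] F y,u,in [-0.49 -5.33 -3.9 ] open 13.8 rot [-0.75 -0.11  0.2 ]
t 21.4 tip y,u,in: [-59.9  35.6  44.4] F y,u,in [ 0.41 -4.4   0.02] open 14.1 rot [-0.76 -0.11  0.19]
t 21.45 tip y,u,in: [-59.9  35.6  44.3] F y,u,in [ 0.2  -3.52  6.22] open 13.8 rot [-0.75 -0.11  0.18]
rotvec deg(tool) [-0.75 -0.11  0.18] | shift mm now-frame [ 60.1   7.6 -19.3] | shift mm after-rot frame [ 60.1   7.6 -19.3]
```

Emit:
{"api": "carry_out", "payload": {"commands": [[0,0,0,0,1,-5,0],[0,0,0,0,0.5,-5,0]]}}

```text
time_s: 21.65
eef_pos: [0.5616, 0.0841, 0.1725]
orientation: [0.221, 0.721, 0.628, 0.192]
force: [-0.4, 0.8, -6.7]
opening: 0.155
```

```bash
python3 s3.py
```

```text
t 21.65 tip y,u,in: [-60.2  35.6  34.7] F y,u,in [ 0.72 -4.21  5.18] open 13.6 rot [-0.96 -0.08  0.19]
t 21.7 tip y,u,in: [-60.1  35.8  34.1] F y,u,in [-0.13 -5.89  2.49] open 13.9 rot [-0.93 -0.08  0.19]
t 21.75 tip y,u,in: [-60.1  35.8  34.2] F y,u,in [-0.91 -5.95 -3.52] open 13.7 rot [-0.92 -0.08  0.19]
rotvec deg(tool) [-0.92 -0.08  0.19] | shift mm now-frame [60.2  7.2 -9.3] | shift mm after-rot frame [60.3  7.1 -9.2]
```

The right jaw presses with about 5 N at 3 mm off the face, far from its stop, and drags ±5–7 N, so it is the one that grips. I'll straighten the blade and push it home to the floor.

Emit:
{"api": "carry_out", "payload": {"commands": [[-0.9,0,0.2,0,-1.5,5,0],[0,0,0,0,0,6,0],[0,0,0,0,0,6,0],[0,0,0,0,0,5,0]]}}

```text
time_s: 22.15
eef_pos: [0.5715, 0.0832, 0.1557]
orientation: [0.227, 0.72, 0.625, 0.198]
force: [-6.1, 0.3, -0.1]
opening: 0.155
```

```bash
python3 st.py -60 35.2 62
```

```text
t 22.15 tip y,u,in: [-59.7  35.9  54.2] F y,u,in [-0.59 -5.06 -3.44] open 13.6 rot [ 0.04 -0.09  0.03]
rotvec deg(tool) [ 0.04 -0.09  0.03] | shift mm now-frame [-0.2 -0.6  7.8] | shift mm after-rot frame [-0.2 -0.6  7.8]
```

Emit:
{"api": "carry_out", "payload": {"commands": [[0,0,0,0,-0.6,5,0],[0,0,0,0,0,5,0]]}}

```text
time_s: 22.35
eef_pos: [0.5767, 0.0827, 0.1481]
orientation: [0.227, 0.72, 0.625, 0.198]
force: [-6.4, 0.7, -0.4]
opening: 0.154
```

```bash
python3 st.py -60 35.2 62
```

```text
t 22.35 tip y,u,in: [-59.4  35.9  63.4] F y,u,in [-0.25 -5.44 -3.37] open 13.5 rot [ 0.11 -0.1   0.04]
rotvec deg(tool) [ 0.11 -0.1   0.04] | shift mm now-frame [-0.4 -0.5 -1.4] | shift mm after-rot frame [-0.4 -0.5 -1.4]
```

Emit:
{"api": "carry_out", "payload": {"commands": [[0,0,0,0,0,5,0],[0,0,0,0,0,4,0]]}}

```text
time_s: 22.55
eef_pos: [0.5809, 0.0828, 0.144]
orientation: [0.228, 0.719, 0.626, 0.199]
force: [-48.1, 3.8, 45.1]
opening: 0.153
```

```bash
python3 st.py -60 35.2 66
```

```text
t 22.55 tip y,u,in: [-58.7  37.1  69.2] F y,u,in [ -3.01 -13.55 -64.56] open 13.5 rot [ 0.21 -0.11  0.11]
rotvec deg(tool) [ 0.21 -0.11  0.11] | shift mm now-frame [-1.1 -1.5 -3.2] | shift mm after-rot frame [-1.1 -1.5 -3.2]
```

The blade hit the floor firmly at in≈67–69 (64 N peak, under the limit). I'll relax the push, let go and back off.

Emit:
{"api": "carry_out", "payload": {"commands": [[-0.2,0,0,0,-1,-2.5,0],[0,0,0,0,0,0,0]]}}

```text
time_s: 22.75
eef_pos: [0.5778, 0.0834, 0.1463]
orientation: [0.229, 0.719, 0.625, 0.2]
force: [-2.4, -0.4, -4.4]
opening: 0.156
```

```bash
python3 s3.py
```

```text
t 22.75 tip y,u,in: [-58.6  36.3  65.5] F y,u,in [-0.69 -4.39  2.28] open 13.8 rot [ 0.41 -0.1   0.13]
t 22.8 tip y,u,in: [-58.6  36.3  65.6] F y,u,in [-0.11 -6.04 -4.06] open 13.3 rot [ 0.39 -0.1   0.13]
t 22.85 tip y,u,in: [-58.6  36.3  65.8] F y,u,in [ 0.06 -4.42 -1.8 ] open 13.6 rot [ 0.39 -0.1   0.13]
rotvec deg(tool) [ 0.39 -0.1   0.13] | shift mm now-frame [ 58.9   9.4 -40.6] | shift mm after-rot frame [ 58.8   9.  -40.8]
```

Emit:
{"api": "carry_out", "payload": {"commands": [[0,0,0,0,0,0,0.4],[0,0,0,0,0,0,0.4],[0,0,0,0,0,0,0.4],[0,0,0,0,0,0,0.4],[0,0,0,0,0,0,0.4]]}}

```text
time_s: 23.35
eef_pos: [0.5824, 0.0831, 0.1506]
orientation: [0.234, 0.717, 0.624, 0.205]
force: [-0.2, -1.0, 0.7]
opening: 0.399
```

```bash
python3 s3.py
```

```text
t 23.35 tip y,u,in: [-58.1  43.8  64.6] F y,u,in [-1.06  0.32 -0.6 ] open 35.1 rot [ 1.17 -0.21  0.11]
t 23.4 tip y,u,in: [-58.   43.8  64.6] F y,u,in [-0.53  0.55 -0.24] open 35.2 rot [ 1.16 -0.21  0.12]
t 23.45 tip y,u,in: [-58.1  43.5  64.7] F y,u,in [-0.63  0.14 -0.23] open 35.1 rot [ 1.14 -0.21  0.12]
rotvec deg(tool) [ 1.14 -0.21  0.12] | shift mm now-frame [ 58.6   4.  -39.4] | shift mm after-rot frame [ 58.4   3.1 -39.7]
```

Emit:
{"api": "carry_out", "payload": {"commands": [[0.8,0,0,0,-4,0,0.6],[0,0,0,0,0,0,0.6],[0,0,0,0,0,-15,0.6],[0,0,0,0,0,-25,0.6],[0,0,0,0,0,-30,0.6],[0,0,0,0,0,-30,0.6],[0,0,0,0,0,-20,0.6],[0,0,0,0,0,0,0.6]]}}

```text
time_s: 24.25
eef_pos: [0.5074, 0.0932, 0.2483]
orientation: [0.227, 0.719, 0.626, 0.199]
force: [-0.9, -0.0, -0.2]
opening: 0.596
```

Run:
```python
from st import *
st()
z=np.load("clamp.npz")
d=snap("side");s=snap("scene");c=snap("wrist")
home=M-xh*.060+uh*(36.8-2.6+TY*-1+0)*1e-3*1+ih*.066
f=lambda c,x,y,w,h,W,H:cv2.resize(cv2.cvtColor(np.asarray(c["image"]),cv2.COLOR_RGB2BGR)[y:y+h,x:x+w],(W,H),interpolation=cv2.INTER_CUBIC)
b=f(d,280,120,100,75,400,300);e=f(s,255,130,100,75,400,300);a=f(c,240,60,160,240,400,600)
cv2.imwrite("pics/fin.png",np.hstack([a,np.vstack([b,e])]))
# predicted handle end (150 mm from tip on floor) in both views
E_=M-xh*.060+uh*(35.5+1.8)*1e-3+ih*(.066-.150);J=E_+ih*.072
for n,k in(("side",d),("scene",s),("wrist",c)):print(n,proj(k,E_),proj(k,J))
```

```text
t 24.25 tip y,u,in: [-58.6  36.  -58.8] F y,u,in [-0.14 -0.85 -0.38] open 52.4 rot [ 0.14 -0.21  0.11]
side [310.21587539 150.11688973] [325.7853574  170.73610782]
scene [290.47211195 165.74576133] [301.91693193 180.27644818]
wrist [324.09116271 207.88252597] [323.60810726 183.52966597]
```

View pics/fin.png

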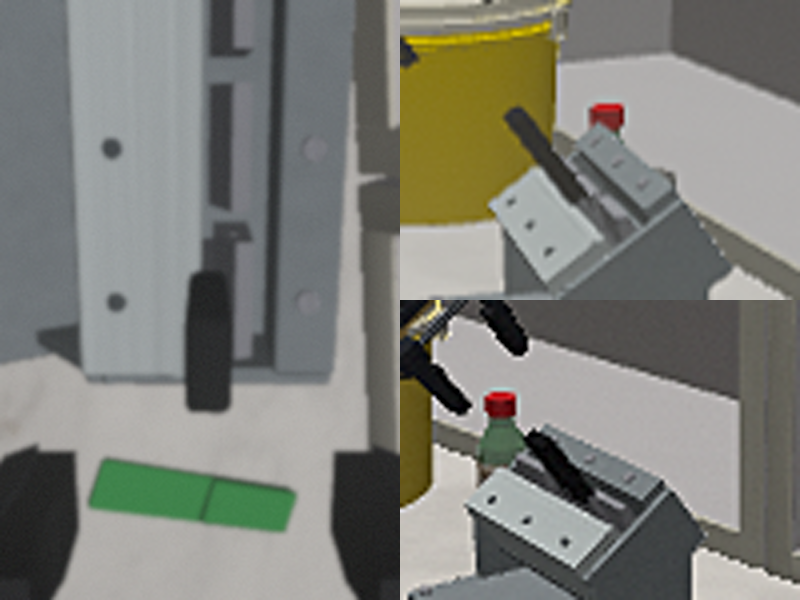

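Pictures viewed: 12 (last). The blade stands in the right-hand mouth, let go. Its handle end is at side (309,148) / scene (290,164.5), within about 2 px of the fully-home prediction, and the open gripper is clear. Handing in.

```bash
python3 -c "
from h import *
print(arm.hand_in(), arm.get_state()['time_s'])"
```

```text
the job is handed in; nothing more can be done
the job is handed in; nothing more can be done
```

I drew the feeler out of its rest, felt all three jaws, and left it pushed home and let go in the **right** jaw. I handed the job in at about 24 s; the hand-in reports no verdict.

| Jaw | Offset tested | Drag | Press | Finding |
|---|---|---|---|---|
| Left | about 7 mm off the face | none felt above the noise | almost none off its stop | slack |
| Middle | jaw at its end stop only | not tested at the proper offset | about 1 N off the stop | slack, by press only |
| Right | about 3 mm off the face | ±5–7 N | about 5 N, well before its stop | grips |

- **Misread at first:** I read the wrist image wrongly and entered the middle and left mouths about 8 mm too far towards +u. That pushed their jaws against the end stop and gave false drag. The two jaws feeling identical showed the error, and I then measured the face again.
- **Middle jaw less certain:** I never repeated its slide at the proper offset, so "slack" there rests on the low press and on the right jaw clearly gripping.
- **Right jaw caveat:** the blade may still have been close to the fixed face there, so part of its drag could be rubbing.
- **Pushing home:** the blade hit the floor of the gap with a brief 64 N at the wrist, against the 120 N limit. The floor came at about 67 mm in my scale instead of 62, which fits my depth zero being a few mm off.
- **Last checks:** after release the pictures show the handle within about 2 px of the predicted home position and the gripper clear. The force readings were down to noise. I planned no moves near the vials or pen, but did not check them in a picture at the end.

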